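# Invert the blue-lidded culture dish

### The job

Turn the blue-lidded culture dish over for incubation and lay it back in the same sloping rest, against its two pegs, lid underneath. Pinch lid and base together so that they stay joined all the way, and leave the green-lidded dish where it is.

Things in the scene. Friction and masses are not known exactly. Their poses are not given: they have to be found in the camera images.
- blue_dish_center (a point): centre of the closed blue-lidded round dish, half-way through its thickness; point of its clear base with amber filling. Closed: 95 mm across, 20 mm thick, 85 g. It lies on a 50 degree slope; from its high edge, with fingers pointing down the slope, pinch lid and base across the 20 mm, 28 mm up-slope of this point. z: base to lid, square to the dish (end: opposite way); x: down the slope at the start; y level
- blue_dish_lid_center (a point): the same centre of the closed dish, but a point of the opaque blue lid (z out through its top): within about 2 mm of blue_dish_center while the lid is on. The lid lies loose on the 90 mm base: 2 mm thick, outer height 11 mm, 1 mm play all round
- blue_rest_seat (a point): where the dish's centre belongs on its fixed dark rest, either way up. z up, +x the way the slope falls (50 degrees; roughly to the robot's left), y across. Slope surface 10 mm below along its normal; 2 pegs (8 mm across, 16 tall) 42 mm down-slope, 30 mm left and right, stop the dish. Plate 104 mm wide, from 3 mm down-slope of the middle; 2 arms reach 30 mm up-slope, 60 mm gap between for a finger, 50 mm free below
- green_dish_center (a point): centre of the closed green-lidded dish, same sizes, lying lid up on an equal rest, 24 to 42 cm to one side: a bystander, not to be disturbed

How it is judged:
By the outcome, as a careful person would: the job done as asked, in the order asked, and still so for the second after the job is handed in, with the robot touching nothing.
It also fails if it takes over 48 s, if anything falls off the work surface, if the arm or the gripper's body presses on something with over 40 N, if the wrist force passes 120 N, or if a joint passes its speed limit or range.

### The arm

A 7-joint arm with a two-finger parallel gripper is mounted at the origin on a cart in front of the work surface, level with it; the furniture and walls round the work are solid. World frame = base frame: x ahead of the robot, y to its left, z up, the work surface at z = 0. Lengths are in m, angles in rad, forces in N, time in s.
With the tool pointing down it reaches from about 0.4 to 0.85 m from the base axis. Payload 4.5 kg.
Tool frame: the origin (TCP) lies on the centre line of the jaws, within the pads' length; the fingertips stand 8 mm ahead of it and the grasp point (between the pads) lies 11 mm behind it; z points along the fingers, x is the direction in which the jaws open and shut, and the axes are right-handed (so a half turn about z gives the same grasp; the last joint's range is limited). The gripper opens to 88 mm and grips with 3 to 60 N. Pads are 18 mm wide; open, the fingers measure 123 mm over their backs; the gripper's body (75 mm by 187 mm) begins 45 mm behind the grasp point.
Start: joints at [1.359, 0.689, -0.195, 1.565, 0.157, 0.902, -0.215], TCP at [0.152, -0.606, 0.247] pointing down, gripper open.
Joint ranges: [-3.01, 3.01], [-0.46, 2.08], [-1.47, 1.51], [0.13, 2.56], [-1, 4.14], [0.04, 2.09], [-2.66, 2.66]. Speed limits (rad/s): [2.57, 2.57, 3.14, 3.14, 3.14, 3.14, 3.14].

### API

Orientations are given as a unit quaternion [x, y, z, w].
In Python, from plant import r gives the robot as it stands.
- The arm moves only by the shell command python3 -m pendant 'ROWS' [FORCE]. ROWS is JSON, a list of rows, each a list of 3 entries, a list of its own where there are three numbers: the turn, a rotation vector about the tool's x, y, z in rad, then the shift along the tool's x, y, z in m, then the opening, from 0 (shut) to 1 (fully open). In form: [[[wx, wy, wz], [tx, ty, tz], claw], ...]. A call has 1 to 10 rows; each row is the pose to reach, as a shift and turn from the pose commanded when the call began, along the tool's axes at that moment; what a row does not reach only later rows make up. A row lasts 1/10 s, in which the tool goes at most 50 mm and 8.59 degrees, less where a joint would pass 70% of its speed; a pose out of reach is approached as far as the arm can. A call with a gripper value outside its range is refused whole. The fingers move at their own pace and stop on an object; FORCE is the grip in N (left out, the last holds). Time passes only in rows, so rows that repeat a pose let the fingers close. It gives the time, the measured TCP pose, the force and the opening at its end, in the units of the state.
- r.get_state(): the state, without advancing time (a new reading comes with each control period).
- r.snapshot(name): name is "scene" or "top"; returns a dict with "image" (420x560x3 uint8, red, green, blue), "mtx" (3x3 intrinsics, pixels), "R" (3x3) and "t" (3): a world point X has camera coordinates R X + t. Camera axes: x right, y down, z forward; pixel columns grow to the right and rows downward; lengths in m; the calibration is good to about 2 mm. A picture is of the moment at which its call begins. There is no depth.
- r.finish_job(): hands the job in, once; it reports no verdict.
The state is a dict: "clock": time; "q": joint angles; "qd": joint speeds; "joint_torque": joint torques, N m; "tool_pos": TCP position; "eef_rot": TCP orientation; "contact_force": force on the tool from outside, world axes, zero at the start; "moment": the same for the moment, N m; "opening": opening from 0.0 (shut) to 1.0 (fully open).
Only numpy, scipy, OpenCV 4.12 (cv2) and the standard library are available. Lean on these libraries where they do the work, as an engineer would, in place of code of your own. Each camera call takes 0.05 s, during which the arm holds its last target. There are 200 camera calls.

## Working session

There is one attempt and no reset: what is moved stays moved. The work goes in short steps, Python scripts to look and compute and a shell command to move; the robot and the scene stay as the last step left them, time stands still between calls to the robot, and variables do not carry over. Pictures are saved under pics/ and viewed, about 8 in all and at most 12, crops included, and the job is handed in when it is done.

```bash
ls; mkdir -p pics
python3 - <<'E'
from plant import r
import cv2,numpy as np
np.set_printoptions(precision=4,suppress=True)
print(r.get_state())
for n in("scene","top"):
    s=r.snapshot(n); cv2.imwrite(f"pics/{n}0.png",s["image"][:,:,::-1]); np.savez(f"pics/{n}0.npz",**s); print(s["mtx"],s["R"],s["t"])
E
```

```text
pics
{'clock': 0.0, 'q': array([ 1.3588,  0.69  , -0.1945,  1.5663,  0.1573,  0.9025, -0.2151]), 'qd': array([ 0.0003, -0.0021, -0.0007, -0.0003,  0.0012,  0.0022,  0.0004]), 'joint_torque': array([ -0.0006, -52.7562,  -1.267 , -15.3426,  -0.0526,   0.0065,
         0.0002]), 'tool_pos': array([ 0.1519, -0.6056,  0.2459]), 'eef_rot': array([ 0.7885, -0.6151, -0.0008, -0.0005]), 'contact_force': array([-0.5791, -0.0763,  0.3717]), 'moment': array([0.0341, 0.0188, 0.004 ]), 'opening': 1.0023548752270683}
[[480.2517   0.     272.686 ]
 [  0.     480.2517 211.175 ]
 [  0.       0.       1.    ]] [[ 0.541  -0.8408 -0.0207]
 [-0.5232 -0.3172 -0.791 ]
 [ 0.6585  0.4388 -0.6115]] [-0.3037  0.3863  0.5528]
[[451.5414   0.     277.7306]
 [  0.     451.5414 214.7671]
 [  0.       0.       1.    ]] [[ 0.0207 -0.9998  0.0041]
 [-0.9901 -0.0211 -0.139 ]
 [ 0.139  -0.0011 -0.9903]] [-0.042   0.5769  0.9034]
```

View pics/scene0.png

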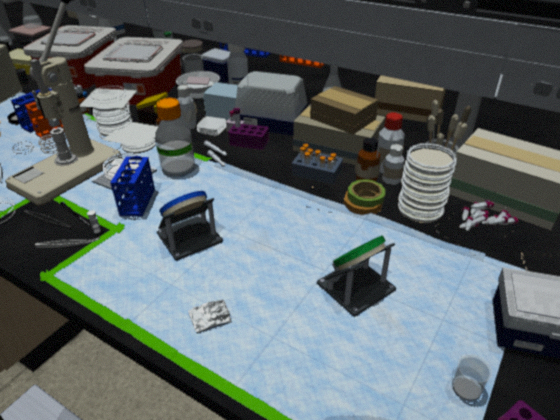

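View pics/top0.png

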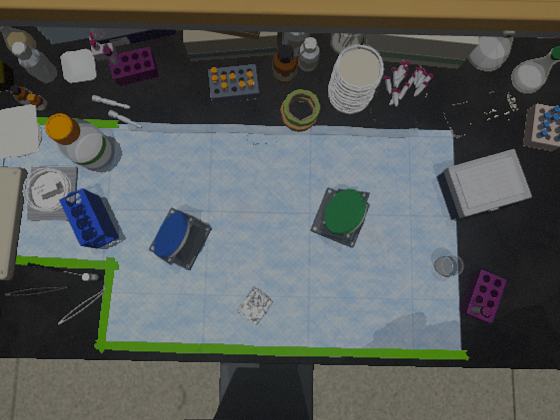

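The scene view shows the blue dish at about (185,207) and the green at (360,252). In the top view they are at (172,235) and (345,210). The blue slope falls towards the left. Next I'll fit a lid cylinder model to both views.

```bash
cat > fit.py <<'E'
import numpy as np,cv2
from scipy.optimize import minimize
from scipy.spatial.transform import Rotation as Rot
def axes(yaw,slope=np.radians(50)):
    h=np.array([np.cos(yaw),np.sin(yaw),0]);zz=np.array([0,0,1.])
    d=h*np.cos(slope)-zz*np.sin(slope); n=h*np.sin(slope)+zz*np.cos(slope)
    return d,np.cross(n,d),n   # x down slope, y, z normal
def proj(s,P):
    c=P@s["R"].T+s["t"]; u=c@s["mtx"].T; return u[:,:2]/u[:,2:]
def cyl(c,n,r,z0,z1):
    a=np.cross(n,[0.3,0.5,0.81]);a/=np.linalg.norm(a);b=np.cross(n,a)
    t=np.linspace(0,2*np.pi,60,endpoint=False)[:,None]
    ring=r*(np.cos(t)*a+np.sin(t)*b)
    return np.vstack([c+ring+n*z0,c+ring+n*z1])
def render(s,P,k=4):
    h=cv2.convexHull(((proj(s,P)+.5)*k*16-8).astype(np.int32))
    m=np.zeros((420*k,560*k),np.uint8);cv2.fillConvexPoly(m,h,255,cv2.LINE_AA,4)
    return cv2.resize(m,(560,420),interpolation=cv2.INTER_AREA)/255.
E
python3 - <<'E'
from fit import *
np.set_printoptions(precision=4,suppress=True)
S={n:dict(np.load(f"pics/{n}0.npz")) for n in("scene","top")}
box={"blue":{"scene":(152,185,225,240),"top":(145,205,215,270)},"green":{"scene":(320,230,400,275),"top":(315,180,375,240)}}
hue={"blue":(100,125),"green":(50,85)}
vis=[]
for col in box:
    M={}
    for n,s in S.items():
        hsv=cv2.cvtColor(s["image"],cv2.COLOR_RGB2HSV);lo,hi=hue[col]
        m=((hsv[...,0]>=lo)&(hsv[...,0]<=hi)&(hsv[...,1]>130)).astype(np.uint8)
        x0,y0,x1,y1=box[col][n];b=np.zeros_like(m);b[y0:y1,x0:x1]=1;m*=b
        _,L,st,_=cv2.connectedComponentsWithStats(m);i=1+np.argmax(st[1:,4]);M[n]=(L==i)*1.;print(col,n,st[i])
    def cost(p,w=("scene","top")):
        d,y,nn=axes(p[3]);P=cyl(p[:3],nn,.0475,-.001,.010)
        return sum(np.abs(cv2.GaussianBlur(render(S[n],P),(0,0),1.)-cv2.GaussianBlur(M[n],(0,0),1.)).sum() for n in w)
    # init from top centroid at z=.09
    s=S["top"];ys,xs=np.nonzero(M["top"]);ray=s["R"].T@np.linalg.inv(s["mtx"])@[xs.mean(),ys.mean(),1];o=-s["R"].T@s["t"]
    c0=o+ray*(.1-o[2])/ray[2]
    best=min((minimize(cost,[*c0,a],method="Nelder-Mead",options=dict(initial_simplex=np.array([[*c0,a]]+[[*(c0+np.eye(3)[i]*.015),a] for i in range(3)]+[[*c0,a+.3]]),maxiter=300)) for a in(1.0,1.6,2.2)),key=lambda q:q.fun)
    print(col,best.x,best.fun,[v.sum() for v in M.values()],np.hypot(*best.x[:2]))
    d,y,nn=axes(best.x[3]);P=cyl(best.x[:3],nn,.0475,-.001,.010)
    for n in S:
        x0,y0,x1,y1=box[col][n];k=5
        im=cv2.resize(S[n]["image"],None,fx=k,fy=k,interpolation=cv2.INTER_CUBIC)
        def dr(P,c):cv2.polylines(im,[cv2.convexHull(((proj(S[n],P)+.5)*k).astype(np.int32))],True,c,1)
        dr(P,(255,0,0));dr(cyl(best.x[:3],nn,.045,-.010,-.001),(255,255,0))
        for sg in(-1,1):
            b=best.x[:3]-nn*.01+d*.042+sg*y*.03; dr(cyl(b,nn,.004,0,.016),(255,0,255))
        cx,cy=(x0+x1)//2*k,(y0+y1)//2*k+30;vis.append(im[cy-150:cy+250 if 0 else cy+150,cx-200:cx+200,::-1])
cv2.imwrite("pics/fit0.png",np.vstack([np.hstack(vis[:2]),np.hstack(vis[2:])]))
E
```

```text
blue scene [160 191  46  23 244]
blue top [ 154  212   34   46 1022]
blue [0.5275 0.1795 0.082  1.1792] 509.4544295831608 [np.float64(244.0), np.float64(1022.0)] 0.5572283481818032
green scene [334 236  51  30 416]
green top [ 325  189   41   45 1366]
green [ 0.5807 -0.1644  0.0797  1.1499] 141.6306586276254 [np.float64(416.0), np.float64(1366.0)] 0.6035561463671237
```

View pics/fit0.png

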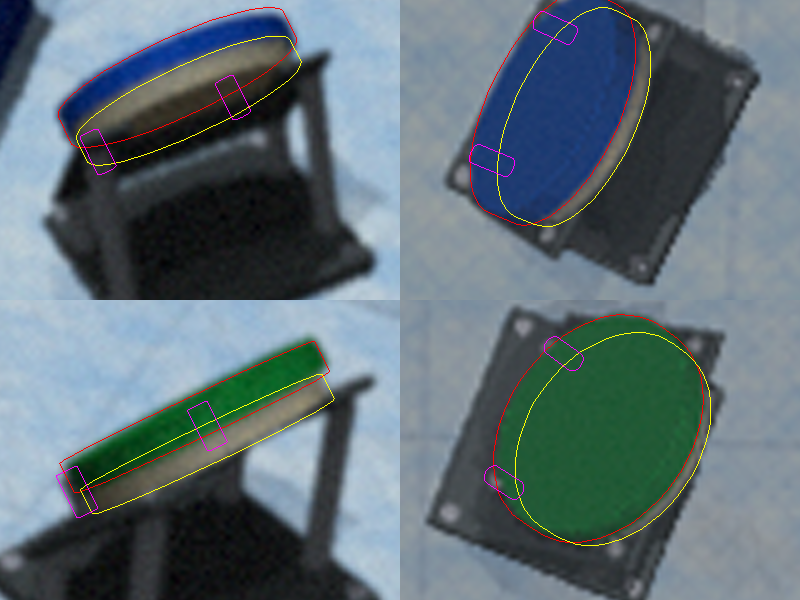

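The green fit is good. The blue one is off because the scene camera looks slightly under the blue dish, so its base hides part of the lid. I'll refit with that occlusion modelled.

```bash
cat > refit.py <<'E'
from fit import *
import sys
np.set_printoptions(precision=4,suppress=True)
S={n:dict(np.load(f"pics/{n}0.npz")) for n in("scene","top")}
box={"blue":{"scene":(152,185,225,240),"top":(145,205,215,270)},"green":{"scene":(320,230,400,275),"top":(315,180,375,240)}}
hue={"blue":(100,125),"green":(50,85)}
def model(s,p):
    nn=axes(p[3],p[4])[2];c=np.array(p[:3]);L=render(s,cyl(c,nn,.0475,-.001,.010))
    o=-s["R"].T@s["t"]
    if nn@(c-nn*.01-o)>0: L=L*(1-render(s,cyl(c,nn,.045,-.010,-.002)))
    return L
vis=[]
for col in box:
    M={}
    for n,s in S.items():
        hsv=cv2.cvtColor(s["image"],cv2.COLOR_RGB2HSV);lo,hi=hue[col]
        m=((hsv[...,0]>=lo)&(hsv[...,0]<=hi)&(hsv[...,1]>130)).astype(np.uint8)
        x0,y0,x1,y1=box[col][n];b=np.zeros_like(m);b[y0:y1,x0:x1]=1;m*=b
        _,L,st,_=cv2.connectedComponentsWithStats(m);i=1+np.argmax(st[1:,4]);M[n]=(L==i)*1.
    def cost(p):
        return sum(np.abs(cv2.GaussianBlur(model(S[n],p),(0,0),1.)-cv2.GaussianBlur(M[n],(0,0),1.)).sum() for n in S)
    s=S["top"];ys,xs=np.nonzero(M["top"]);ray=s["R"].T@np.linalg.inv(s["mtx"])@[xs.mean(),ys.mean(),1];o=-s["R"].T@s["t"]
    c0=o+ray*(.09-o[2])/ray[2]
    for free in(0,1):
        f=lambda q:cost([*q[:4],q[4] if free else np.radians(50)])
        bs=[]
        for a in(.9,1.3,1.7):
            x=np.array([*c0,a,.87]);sx=np.vstack([x,x+np.diag([.015,.015,.015,.3,.1])])
            if not free:x=x[:4];sx=sx[:5,:4]
            bs.append(minimize(f,x,method="Nelder-Mead",options=dict(initial_simplex=sx,maxiter=300)))
        b=min(bs,key=lambda q:q.fun);print(col,"free" if free else "50deg",b.x,b.fun,[v.sum() for v in M.values()])
        if not free:p=b.x
    d,y,nn=axes(p[3]);c=p[:3]
    for n in S:
        x0,y0,x1,y1=box[col][n];k=5
        im=cv2.resize(S[n]["image"],None,fx=k,fy=k,interpolation=cv2.INTER_CUBIC)
        def dr(P,cc):cv2.polylines(im,[cv2.convexHull(((proj(S[n],P)+.5)*k).astype(np.int32))],True,cc,1)
        dr(cyl(c,nn,.0475,-.001,.01),(255,0,0));dr(cyl(c,nn,.045,-.010,-.001),(255,255,0))
        for sg in(-1,1):
            dr(cyl(c-nn*.01+d*.042+sg*y*.03,nn,.004,0,.016),(255,0,255))
        dr(np.array([c-nn*.01+d*u+y*v for u,v in((.003,.052),(.003,-.052),(.045,.052),(.045,-.052))]),(0,255,255))
        cx,cy=(x0+x1)//2*k,(y0+y1)//2*k+30;vis.append(im[cy-150:cy+150,cx-200:cx+200,::-1])
cv2.imwrite("pics/fit1.png",np.vstack([np.hstack(vis[:2]),np.hstack(vis[2:])]))
E
python3 refit.py
```

```text
blue 50deg [0.5273 0.1798 0.0806 1.1407] 150.75286310840954 [np.float64(244.0), np.float64(1022.0)]
blue free [0.527  0.1794 0.0799 1.1385 0.9034] 118.56469928046833 [np.float64(244.0), np.float64(1022.0)]
green 50deg [ 0.5807 -0.1643  0.0798  1.1484] 141.6522792019535 [np.float64(416.0), np.float64(1366.0)]
green free [ 0.5807 -0.165   0.0805  1.1758  0.9039] 89.65445609683479 [np.float64(416.0), np.float64(1366.0)]
```

View pics/fit1.png

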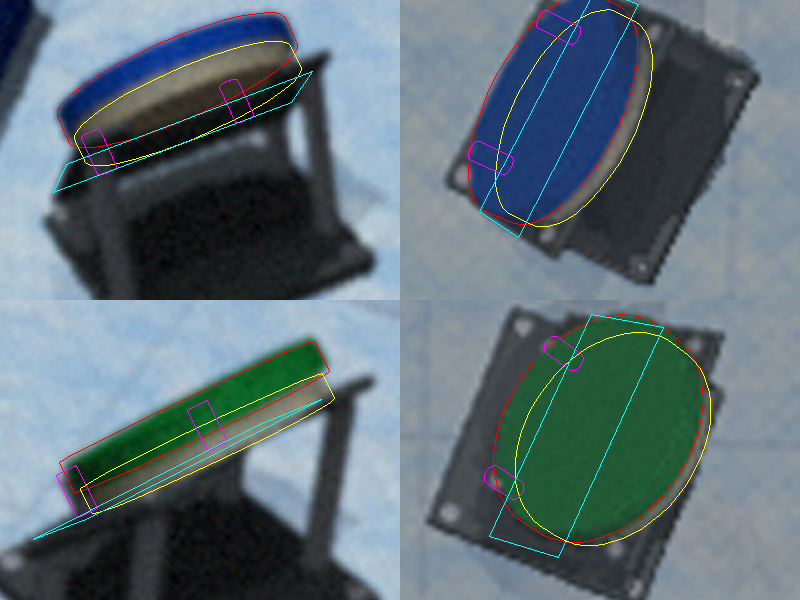

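The fit now matches in both views. Blue centre is about (0.527, 0.180, 0.080) and its slope yaw is about 1.14 rad; green is at about (0.581, -0.164, 0.080). The 345 mm between them, the equal heights and the reach all agree with the brief. Next is a helper that turns targets into tool-frame moves.

```bash
cat > goal.py <<'E'
# usage: goal.py along_d along_n sign [y]: TCP target = c + d*along_d + n*along_n (mm), jaw x = sign*n
import sys
from fit import *
from plant import r
np.set_printoptions(precision=4,suppress=True)
c=np.array([.5273,.1798,.0805]);d,y,n=axes(1.137)
def rel(P,Rt):
    s=r.get_state();R0=Rot.from_quat(s["eef_rot"])
    print("q",s["q"].round(2),"t",round(s["clock"],2),"F",s["contact_force"].round(1),"open",round(s["opening"],3))
    e=s["tool_pos"]-c;print("now d,y,n mm",(np.array([e@d,e@y,e@n])*1e3).round(1))
    print("rotvec",(R0.inv()*Rt).as_rotvec().round(3),"shift",R0.inv().apply(P-s["tool_pos"]).round(4),"P",P)
if __name__=="__main__":
    a=[float(v) for v in sys.argv[1:]];sg=a[2];yy=a[3] if len(a)>3 else 0
    P=c+d*a[0]/1e3+n*a[1]/1e3+y*yy/1e3
    rel(P,Rot.from_matrix(np.column_stack([sg*n,np.cross(d,sg*n),d])))
E
python3 goal.py -150 60 -1; python3 goal.py -150 60 1
```

```text
q [ 1.36  0.69 -0.19  1.57  0.16  0.9  -0.22] t 0.1 F [ 0.7  0.4 -0.6] open 1.002
now d,y,n mm [-686.3   10.5 -560.5]
rotvec [ 0.238 -0.669  0.651] shift [-0.6313 -0.5236  0.013 ] P [0.5061 0.134  0.234 ]
q [ 1.36  0.69 -0.19  1.57  0.16  0.9  -0.22] t 0.1 F [ 0.7  0.4 -0.6] open 1.002
now d,y,n mm [-686.3   10.5 -560.5]
rotvec [ 0.849  0.301 -2.337] shift [-0.6313 -0.5236  0.013 ] P [0.5061 0.134  0.234 ]
```

```bash
python3 -m pendant '[[[0,0,0],[0,0,-0.05],1],[[0,0,0],[0,0,-0.08],1],[[0,0,0],[-0.3,-0.25,-0.08],1],[[0,0,0],[-0.3,-0.25,-0.08],1],[[0,0,0],[-0.3,-0.25,-0.08],1],[[0,0,0],[-0.3,-0.25,-0.08],1],[[0,0,0],[-0.3,-0.25,-0.08],1],[[0,0,0],[-0.3,-0.25,-0.08],1],[[0,0,0],[-0.3,-0.25,-0.08],1],[[0,0,0],[-0.3,-0.25,-0.08],1]]' 40; python3 goal.py -150 60 -1
```

```text
clock: 1.1
tool_pos: [0.3222, -0.2517, 0.3267]
eef_rot: [0.789, -0.614, -0.0, -0.0]
contact_force: [0.7, -0.3, -0.5]
opening: 1.001
q [ 0.76  0.3  -0.29  2.05  0.11  0.81 -0.91] t 1.1 F [ 0.7 -0.3 -0.5] open 1.001
now d,y,n mm [-495.7    4.8 -207.7]
rotvec [ 0.238 -0.67   0.653] shift [-0.3288 -0.2728  0.0929] P [0.5061 0.134  0.234 ]
```

```bash
python3 -m pendant '[[[0.24,-0.67,0.65],[-0.329,-0.273,0.093],1],[[0.24,-0.67,0.65],[-0.329,-0.273,0.093],1],[[0.24,-0.67,0.65],[-0.329,-0.273,0.093],1],[[0.24,-0.67,0.65],[-0.329,-0.273,0.093],1],[[0.24,-0.67,0.65],[-0.329,-0.273,0.093],1],[[0.24,-0.67,0.65],[-0.329,-0.273,0.093],1],[[0.24,-0.67,0.65],[-0.329,-0.273,0.093],1],[[0.24,-0.67,0.65],[-0.329,-0.273,0.093],1],[[0.24,-0.67,0.65],[-0.329,-0.273,0.093],1],[[0.24,-0.67,0.65],[-0.329,-0.273,0.093],1]]'; python3 goal.py -150 60 -1; python3 goal.py -150 60 1
```

```text
clock: 2.1
tool_pos: [0.5062, 0.137, 0.2344]
eef_rot: [-0.509, 0.789, 0.187, 0.29]
contact_force: [0.2, -0.0, 0.1]
opening: 0.998
q [ 0.56  0.75 -0.91  2.21 -1.    0.04 -1.08] t 2.1 F [ 0.2 -0.   0.1] open 0.998
now d,y,n mm [-148.6    1.2   62.3]
rotvec [0.006 0.006 0.007] shift [ 0.0023 -0.0012 -0.0014] P [0.5061 0.134  0.234 ]
q [ 0.56  0.75 -0.91  2.21 -1.    0.04 -1.08] t 2.1 F [ 0.2 -0.   0.1] open 0.998
now d,y,n mm [-148.6    1.2   62.3]
rotvec [-0.01   0.009 -3.135] shift [ 0.0023 -0.0012 -0.0014] P [0.5061 0.134  0.234 ]
```

```bash
python3 -m pendant '[[[0,0,-0.15],[0,0,0],1],[[0,0,-0.3],[0,0,0],1],[[0,0,-0.45],[0,0,0],1],[[0,0,-0.6],[0,0,0],1],[[0,0,-0.75],[0,0,0],1],[[0,0,-0.9],[0,0,0],1],[[0,0,-1.05],[0,0,0],1],[[0,0,-1.2],[0,0,0],1],[[0,0,-1.35],[0,0,0],1],[[0,0,-1.48],[0,0,0],1]]'; python3 goal.py -150 60 1
```

```text
clock: 3.1
tool_pos: [0.5064, 0.1298, 0.2334]
eef_rot: [0.908, -0.241, 0.061, -0.336]
contact_force: [0.7, 0.3, 0.8]
opening: 0.999
q [ 0.57  0.75 -0.9   2.22 -0.99  0.04  0.4 ] t 3.1 F [0.7 0.3 0.8] open 0.999
now d,y,n mm [-152.    -2.    56.8]
rotvec [ 0.004 -0.002 -1.654] shift [-0.0023 -0.003   0.0019] P [0.5061 0.134  0.234 ]
```

```bash
python3 -m pendant '[[[0,0,-0.15],[0,0,0],1],[[0,0,-0.3],[0,0,0],1],[[0,0,-0.45],[0,0,0],1],[[0,0,-0.6],[0,0,0],1],[[0,0,-0.75],[0,0,0],1],[[0,0,-0.9],[0,0,0],1],[[0,0,-1.05],[0,0,0],1],[[0,0,-1.2],[0,0,0],1],[[0,0,-1.35],[0,0,0],1],[[0,0,-1.48],[0,0,0],1]]'; python3 goal.py -110 0 1
```

```text
clock: 4.1
tool_pos: [0.5063, 0.1298, 0.2334]
eef_rot: [0.833, 0.435, 0.272, -0.207]
contact_force: [-0.2, -0.3, -0.3]
opening: 0.995
q [ 0.57  0.75 -0.9   2.22 -0.99  0.04  1.88] t 4.1 F [-0.2 -0.3 -0.3] open 0.995
now d,y,n mm [-151.9   -2.    56.8]
rotvec [ 0.004  0.001 -0.174] shift [-0.0563  0.0077  0.042 ] P [0.4976 0.1156 0.1648]
```

```bash
python3 -m pendant '[[[0,0,-0.08],[-0.02,0.004,0],1],[[0,0,-0.174],[-0.04,0.008,0.01],1],[[0,0,-0.174],[-0.056,0.0077,0.025],1],[[0,0,-0.174],[-0.056,0.0077,0.042],1],[[0,0,-0.174],[-0.056,0.0077,0.042],1],[[0,0,-0.174],[-0.056,0.0077,0.042],1]]'; python3 goal.py -110 0 1; python3 goal.py -17 0 1
```

```text
clock: 4.7
tool_pos: [0.5121, 0.1044, 0.1805]
eef_rot: [0.792, 0.509, 0.275, -0.195]
contact_force: [-0.7, 0.0, 1.0]
opening: 1.0
q [ 0.59  0.86 -0.85  2.19 -1.    0.04  2.18] t 4.7 F [-0.7  0.   1. ] open 1.0
now d,y,n mm [-124.7  -17.9    7. ]
rotvec [-0.032  0.011 -0.005] shift [-0.0069 -0.0174  0.0153] P [0.4976 0.1156 0.1648]
q [ 0.59  0.86 -0.85  2.19 -1.    0.04  2.18] t 4.7 F [-0.7  0.   1. ] open 1.0
now d,y,n mm [-124.7  -17.9    7. ]
rotvec [-0.032  0.011 -0.005] shift [-0.0059 -0.0144  0.1083] P [0.5227 0.1699 0.0935]
```

The arm is held at its q5 and q6 limits, leaving the TCP 17 mm off. I'll fit a simple kinematic model to the logged poses so I can find a better arm branch.

```bash
cat > kin.py <<'E'
from fit import *
from scipy.optimize import least_squares
import itertools
D=[([1.3588,.69,-.1945,1.5663,.1573,.9025,-.2151],[.1519,-.6056,.2459],[.7885,-.6151,-.0008,-.0005]),
([.76,.3,-.29,2.05,.11,.81,-.91],[.3222,-.2517,.3267],[.789,-.614,0,0]),
([.56,.75,-.91,2.21,-1,.04,-1.08],[.5062,.137,.2344],[-.509,.789,.187,.29]),
([.57,.75,-.9,2.22,-.99,.04,.4],[.5064,.1298,.2334],[.908,-.241,.061,-.336]),
([.57,.75,-.9,2.22,-.99,.04,1.88],[.5063,.1298,.2334],[.833,.435,.272,-.207]),
([.59,.86,-.85,2.19,-1,.04,2.18],[.5121,.1044,.1805],[.792,.509,.275,-.195])]
LO=np.array([-3.01,-.46,-1.47,.13,-1,.04,-2.66]);HI=np.array([3.01,2.08,1.51,2.56,4.14,2.09,2.66])
def fk(k,sg,q):
    y0,y7,h,e0,L1,e1,L2,e2,L3,e3=k
    a=np.array(q)*[sg[0],1,sg[1],1,sg[2],1,sg[3]]
    R=Rot.from_euler('z',a[0]+y0);p=np.array([0,0,h])+R.apply([e0,0,0])
    for (A,B,L,e) in((a[1],a[2],L1,e1),(a[3],a[4],L2,e2),(a[5],a[6]+y7,L3,e3)):
        R=R*Rot.from_euler('yz',[A,B]) ; p=p+R.apply([e,0,L])
    return p,R
def fit():
    best=None
    for sg in itertools.product([-1,1],repeat=4):
      for y7 in(0,1.57,3.14,-1.57):
        def f(k): return np.concatenate([np.r_[(fk(k,sg,q)[0]-p)*5,(fk(k,sg,q)[1].inv()*Rot.from_quat(o)).as_rotvec()] for q,p,o in D]+[np.array(k[[3,5,7,9]])*.05])
        s=least_squares(f,[0,y7,.25,0,.38,0,.38,0,.25,0])
        if best is None or s.cost<best[0]:best=(s.cost,sg,s.x)
    return best
if __name__=="__main__":
    np.set_printoptions(precision=3,suppress=True)
    b=fit();print(b)
    for q,p,o in D:
        P,R=fk(b[2],b[1],q);print((P-p)*1e3,(R.inv()*Rot.from_quat(o)).as_rotvec())
    c=np.array([.5273,.1798,.0805]);d,y,n=axes(1.137)
    rng=np.random.default_rng(0)
    for s in(1,-1):
      for al,an in((-17,0),(-17,30),(-110,30)):
        P=c+d*al/1e3+n*an/1e3;Rt=Rot.from_matrix(np.column_stack([s*n,np.cross(d,s*n),d]));sol=[]
        for _ in range(150):
            def f(q):
                pp,R=fk(b[2],b[1],q);m=(q-LO)/(HI-LO)-.5
                return np.r_[(pp-P)*10,(R.inv()*Rt).as_rotvec()*3,np.maximum(abs(m)-.46,0)]
            z=least_squares(f,rng.uniform(LO+.01,HI-.01),bounds=(LO,HI),max_nfev=80)
            if np.abs(f(z.x)[:6]).max()<2e-2 and not any(np.abs(z.x-t).max()<.35 for t in sol):sol.append(z.x)
        print("sign",s,al,an,len(sol));print(np.array(sorted(sol,key=lambda v:v[2]))[:9])
E
python3 kin.py
```

```text
(np.float64(1.6169321301410478), (-1, 1, 1, -1), array([ 3.29 , -0.552,  0.222, -0.54 , -0.255,  0.173, -0.422, -0.45 ,
        0.233, -0.012]))
[144.3    70.67   49.895] [-0.163  0.001  0.252]
[11.559  3.42  -8.509] [ 0.275 -0.095  0.273]
[  6.202 -15.702 -13.104] [-0.653 -0.156 -0.327]
[  4.07   -9.953 -17.637] [ 0.073 -0.694 -0.314]
[  3.437 -13.193 -18.627] [ 0.664 -0.03  -0.302]
[-25.881  -6.498   7.983] [ 0.717  0.133 -0.086]
sign 1 -17 0 5
[[ 0.881  0.924 -0.996  2.367  0.061  0.854  2.273]
 [ 0.684  1.628 -0.766  1.884  0.326  1.189  1.844]
 [ 0.835  1.922  0.007  1.521  0.833  1.564  1.442]
 [-0.762  0.929  0.98   2.363  0.216  0.477 -1.448]
 [-0.594  1.51   1.391  1.92   0.501  0.131 -1.653]]
sign 1 -17 30 5
[[ 0.761  1.018 -1.036  2.256  0.063  0.839  2.197]
 [ 0.627  1.669 -0.731  1.82   0.359  1.196  1.766]
 [ 0.752  1.874 -0.099  1.545  0.767  1.502  1.421]
 [-0.711  1.064  1.082  2.22   0.195  0.482 -1.463]
 [-0.62   1.45   1.391  1.931  0.448  0.203 -1.683]]
sign 1 -110 30 6
[[ 0.658  1.532 -0.802  1.788  0.152  0.931  1.878]
 [ 0.757  1.854 -0.208  1.531  0.528  1.272  1.49 ]
 [-0.715  0.597  0.967  2.463 -0.105  0.801 -1.161]
 [-0.494  1.017  0.974  2.105 -0.012  0.72  -1.026]
 [-0.406  1.415  1.046  1.856  0.068  0.553 -1.03 ]
 [-0.422  1.783  1.391  1.64   0.295  0.292 -1.354]]
sign -1 -17 0 2
[[-0.713  1.016  0.976  2.323  2.063  0.806  0.298]
 [-0.753  0.962  1.351  2.066  1.647  0.655  0.442]]
sign -1 -17 30 2
[[-0.707  1.067  0.828  2.463  2.17   0.807  0.259]
 [-0.768  0.935  1.284  2.137  1.641  0.599  0.435]]
sign -1 -110 30 2
[[-0.531  0.921  0.814  2.463  2.552  0.817 -0.092]
 [-0.698  0.63   1.365  2.014  1.87   0.682  0.059]]
```

```bash
cat > kori.py <<'E'
from kin import *
np.set_printoptions(precision=3,suppress=True)
res=[]
def RR(sg,o,q):
    a=np.array(q)*sg+o
    return Rot.from_euler('Z',a[0])*Rot.from_euler('YZYZYZ',a[1:]) if 0 else Rot.from_euler('ZYZ',a[:3])*Rot.from_euler('YZY',a[3:6])*Rot.from_euler('Z',a[6])
Q=[(np.array(q),Rot.from_quat(o)) for q,p,o in D]
for sg in itertools.product([-1,1],repeat=7):
    if sg[1]<0: continue
    for o3 in(0,1.57,-1.57,3.14):
      for o5 in(0,1.57,-1.57,3.14):
        def f(v):
            o=np.array([v[0],v[4],v[1],v[5],v[2],v[6],v[3]])
            return np.concatenate([(RR(sg,o,q).inv()*R).as_rotvec() for q,R in Q]+[.1*v[4:7]])
        s=min((least_squares(f,[y0,o3,o5,0,0,0,0],max_nfev=30) for y0 in(0,3.14)),key=lambda s:s.cost)
        res.append((s.cost,sg,s.x))
res.sort(key=lambda t:t[0])
for t in res[:8]:print(t[0],t[1],t[2])
E
time python3 kori.py
```

```text
9.998797425433783e-05 (-1, 1, -1, 1, -1, -1, -1) [ 0.004 -0.     3.14   0.008 -0.003 -0.    -0.001]
9.99879742543394e-05 (-1, 1, -1, -1, -1, 1, -1) [ 0.004  3.142  3.14  -3.133 -0.003  0.     0.001]
9.998797425434058e-05 (-1, 1, -1, -1, -1, -1, -1) [ 0.004  3.142 -0.002  0.008 -0.003  0.    -0.001]
9.998797425434079e-05 (-1, 1, -1, -1, -1, -1, -1) [ 0.004  3.142 -0.002  0.008 -0.003  0.    -0.001]
9.998797425434098e-05 (-1, 1, -1, -1, -1, -1, -1) [ 0.004  3.142 -0.002  0.008 -0.003  0.    -0.001]
9.998797425434124e-05 (-1, 1, -1, -1, -1, -1, -1) [ 6.287  3.142 -0.002  0.008 -0.003  0.    -0.001]
9.998797425434207e-05 (-1, 1, -1, -1, -1, -1, -1) [ 0.004  3.142 -0.002  0.008 -0.003  0.    -0.001]
9.998797425434379e-05 (-1, 1, -1, 1, -1, -1, -1) [ 0.004 -0.     3.14   0.008 -0.003 -0.    -0.001]
real	6m2.063s
user	6m1.236s
sys	0m0.276s
```

The orientation model is exact, with every yaw sign −1. My earlier fit had a lowercase Euler-order bug. I'll fit the lengths now and solve IK.

```bash
cat > kin2.py <<'E'
from kin import *
import kin
np.set_printoptions(precision=3,suppress=True)
def chain(q):
    a=np.array(q)*[-1,1,-1,1,-1,1,-1]
    Rs=[];R=np.eye(3)
    for i,t in enumerate(a):
        cc,ss=np.cos(t),np.sin(t)
        R=R@(np.array([[cc,-ss,0],[ss,cc,0],[0,0,1]]) if i%2==0 else np.array([[cc,0,ss],[0,1,0],[-ss,0,cc]]))
        Rs.append(R)
    return Rs
def rows(q):
    Rs=chain(q) # p = h z + e0 R1x + L1 R2z(+e1 R3x) + L2 R4z + e2 R5x + L3 R6z + e3 R7x
    return np.column_stack([[0,0,1],Rs[0][:,0],Rs[2][:,2],Rs[2][:,0],Rs[3][:,0],Rs[4][:,2],Rs[4][:,0],Rs[6][:,2],Rs[5][:,0]])
A=np.vstack([rows(q) for q,_,_ in D]+[.003*np.eye(9)]);B=np.concatenate([p for _,p,_ in D]+[np.zeros(9)])
K=np.linalg.lstsq(A,B,rcond=None)[0]
# try pure lengths
cols=[0,2,5,7];K0=np.zeros(9);K0[cols]=np.linalg.lstsq(A[:18][:,cols],B[:18],rcond=None)[0]
def FK(q,k): return rows(q)@k,chain(q)[-1]
c=np.array([.5273,.1798,.0805]);d,y,n=axes(1.137)
def target(s,al,an): return c+d*al/1e3+n*an/1e3,np.column_stack([s*n,np.cross(d,s*n),d])
def ik(P,Rt,q0,k,w=.02):
    def f(q):
        p,R=FK(q,k);return np.r_[(p-P)*10,2*np.sum(np.cross(R.T,Rt.T),0)*.75,w*(q-q0)*0]
    return least_squares(f,np.clip(q0,LO+.001,HI-.001),bounds=(LO,HI),max_nfev=60),f
if __name__=="__main__":
    for k in(K,K0):print(k,"res mm",((A[:18]@k-B[:18])*1e3).round(1))
    k=K0;rng=np.random.default_rng(0)
    for s in(1,-1):
      for al,an in((-17,0),(-110,30)):
        P,Rt=target(s,al,an);sol=[]
        for _ in range(60):
            z,f=ik(P,Rt,rng.uniform(LO,HI),k);R=FK(z.x,k)[1]
            if np.abs(f(z.x)[:6]).max()<1e-2 and np.trace(R.T@Rt)>2.9 and not any(np.abs(z.x-t).max()<.3 for t in sol):sol.append(z.x)
        print("sign",s,al,an,len(sol));print(np.array(sorted(sol,key=lambda v:v[4]))[:12])
E
time timeout 200 python3 kin2.py
```

```text
[ 0.229  0.151  0.564  0.005  0.03   0.366 -0.054  0.206  0.189] res mm [11.6  4.6  1.2 -1.5 -0.3 -1.3 -1.2  0.2 -2.  -5.2 -1.4 -5.5 -5.1 -1.4
 -5.5 14.6  1.8 13.1]
[0.275 0.    0.583 0.    0.    0.323 0.    0.282 0.   ] res mm [38.8 16.2 -4.1 17.5 43.5 -0.5  3.3 -0.1  2.9 -0.6 -1.8 -0.7 -0.5 -1.8
 -0.7 10.  -3.8  3.2]
sign 1 -17 0 4
[[ 0.516  1.216 -1.145  2.274  2.285  0.517  2.049]
 [ 0.462  1.128 -0.972  2.274  2.59   0.398  1.734]
 [ 0.223  0.952 -0.434  2.274  3.839  0.442  0.461]
 [ 0.064  0.915 -0.138  2.274  4.139  0.624  0.148]]
sign 1 -110 30 3
[[ 0.616  0.98  -1.15   2.269  1.997  0.293  2.242]
 [ 0.51   0.848 -0.848  2.269  3.282  0.125  0.971]
 [ 0.415  0.785 -0.64   2.269  4.138  0.225  0.124]]
sign -1 -17 0 3
[[ 0.459  1.124 -0.964  2.274  2.607  0.394 -1.425]
 [ 0.367  1.032 -0.733  2.274  3.208  0.34  -2.037]
 [ 0.301  0.989 -0.591  2.274  3.557  0.371 -2.392]]
sign -1 -110 30 1
[[ 0.659  1.088 -1.346  2.269  1.809  0.489 -0.723]]
real	0m9.244s
user	0m9.547s
sys	0m0.190s
```

```bash
cat > wp.py <<'E'
from kin2 import *
from plant import r
def show(W):
    s=r.get_state();k=K0;p0,R0=FK(s["q"],k);Z=np.diag([-1,-1,1.]);R0=R0@Z
    Rm=Rot.from_quat(s["eef_rot"]).as_matrix();print("q",s["q"],"model-meas mm",(p0-s["tool_pos"])*1e3,"rot",Rot.from_matrix(R0.T@Rm).as_rotvec())
    for w in W:
        p,R=FK(w,k);R=R@Z
        print(Rot.from_matrix(R0.T@R).as_rotvec(),R0.T@(p-p0),"  tip world",s["tool_pos"]+p-p0,"z",R[:,2])
if __name__=="__main__":
    show([[.59,.6,-.85,2.15,-1,.45,2.18],[.59,.6,-.85,2.15,0,.45,1.18],[.59,.6,-.85,2.15,1.1,.45,.08],[.59,.6,-.85,2.15,2.2,.45,-1.02]])
E
python3 wp.py
```

```text
q [ 0.587  0.862 -0.846  2.192 -0.999  0.043  2.176] model-meas mm [ 7.973 -3.34   1.064] rot [-0. -0. -0.]
[ 0.116  0.179 -0.192] [ 0.125 -0.075 -0.083]   tip world [0.465 0.173 0.326] z [ 0.166  0.744 -0.647]
[ 0.126 -0.247 -0.132] [ 0.007 -0.068 -0.088]   tip world [0.431 0.085 0.255] z [ 0.047  0.435 -0.899]
[-0.273 -0.492 -0.104] [-0.049  0.042 -0.12 ]   tip world [ 0.506 -0.018  0.241] z [ 0.311  0.068 -0.948]
[-0.677 -0.247 -0.144] [ 0.027  0.141 -0.147]   tip world [ 0.616 -0.02   0.307] z [ 0.699  0.06  -0.712]
```

```bash
python3 -m pendant '[[[0.116,0.179,-0.192],[0.125,-0.075,-0.083],1],[[0.116,0.179,-0.192],[0.125,-0.075,-0.083],1],[[0.116,0.179,-0.192],[0.125,-0.075,-0.083],1],[[0.116,0.179,-0.192],[0.125,-0.075,-0.083],1],[[0.126,-0.247,-0.132],[0.007,-0.068,-0.088],1],[[0.126,-0.247,-0.132],[0.007,-0.068,-0.088],1],[[0.126,-0.247,-0.132],[0.007,-0.068,-0.088],1],[[0.126,-0.247,-0.132],[0.007,-0.068,-0.088],1],[[0.126,-0.247,-0.132],[0.007,-0.068,-0.088],1],[[0.126,-0.247,-0.132],[0.007,-0.068,-0.088],1]]'; python3 wp.py
```

```text
clock: 5.7
tool_pos: [0.4315, 0.0857, 0.2551]
eef_rot: [0.77, 0.596, 0.157, -0.163]
contact_force: [-0.4, -0.3, 0.5]
opening: 1.001
q [ 0.295  0.498 -0.411  2.173 -0.567  0.493  1.755] model-meas mm [ 0.916 21.93   1.329] rot [-0. -0. -0.]
[-0.046  0.414 -0.085] [ 0.094  0.02  -0.034]   tip world [0.472 0.148 0.326] z [ 0.166  0.744 -0.647]
[ 0.    -0.003 -0.   ] [-0.021  0.013 -0.01 ]   tip world [0.438 0.06  0.254] z [ 0.047  0.435 -0.899]
[-0.371 -0.274  0.089] [-0.099  0.11  -0.039]   tip world [ 0.513 -0.043  0.241] z [ 0.311  0.068 -0.948]
[-0.794 -0.067  0.081] [-0.045  0.213 -0.095]   tip world [ 0.623 -0.045  0.307] z [ 0.699  0.06  -0.712]
```

```bash
python3 -m pendant '[[[-0.37,-0.27,0.09],[-0.09,0.1,-0.04],1],[[-0.37,-0.27,0.09],[-0.09,0.1,-0.04],1],[[-0.37,-0.27,0.09],[-0.09,0.1,-0.04],1],[[-0.37,-0.27,0.09],[-0.09,0.1,-0.04],1],[[-0.37,-0.27,0.09],[-0.09,0.1,-0.04],1],[[-0.79,-0.07,0.08],[-0.045,0.19,-0.095],1],[[-0.79,-0.07,0.08],[-0.045,0.19,-0.095],1],[[-0.79,-0.07,0.08],[-0.045,0.19,-0.095],1],[[-0.79,-0.07,0.08],[-0.045,0.19,-0.095],1],[[-0.79,-0.07,0.08],[-0.045,0.19,-0.095],1]]'; python3 goal.py -130 40 1
```

```text
clock: 6.7
tool_pos: [0.6214, -0.0498, 0.3632]
eef_rot: [0.811, 0.476, 0.31, 0.136]
contact_force: [1.0, 0.3, 0.1]
opening: 1.0
q [ 0.2   0.37 -0.19  2.07 -1.    0.04  2.1 ] t 6.7 F [1.  0.3 0.1] open 1.0
now d,y,n mm [-325.  -181.9   52.4]
rotvec [0.563 0.296 0.128] shift [ 0.0559 -0.2538  0.0611] P [0.5051 0.1318 0.2058]
```

The controller stayed in the old wrist branch. I'll simulate a minimum-norm differential IK, check it against the logged moves, and use it to plan the branch change.

```bash
cat > sim.py <<'E'
from kin2 import *
Z=np.diag([-1,-1,1.])
# refit lengths w/ more data
D2=D[:5]+[([.587,.862,-.846,2.192,-.999,.043,2.176],[.5121,.1044,.1805],0),([.295,.498,-.411,2.173,-.567,.493,1.755],[.4315,.0857,.2551],0),([.2,.37,-.19,2.07,-1,.04,2.1],[.6214,-.0498,.3632],0)]
A=np.vstack([rows(q) for q,_,_ in D2]);B=np.concatenate([p for _,p,_ in D2]);m=len(B)
KK=np.linalg.lstsq(np.vstack([A,.003*np.eye(9)]),np.r_[B,np.zeros(9)],rcond=None)[0]
def F(q,k=KK): p,R=FK(q,k);return p,R@Z
def jac(q,k=KK):
    p,R=F(q,k);J=np.zeros((6,7))
    for i in range(7):
        e=np.zeros(7);e[i]=1e-5;p2,R2=F(q+e,k);J[:3,i]=(p2-p)/1e-5;J[3:,i]=Rot.from_matrix(R2@R.T).as_rotvec()/1e-5
    return J
def sim(q,Wrel,lam=.03,sub=4):
    """Wrel: rows (rotvec,shift) rel. to start pose, one per 0.1 s"""
    q=np.array(q,float);p0,R0=F(q);pc,Rc=p0.copy(),R0.copy()
    for w,t in Wrel:
        P=p0+R0@np.array(t);Rt=R0@Rot.from_rotvec(w).as_matrix()
        dp=P-pc;pc=pc+dp*min(1,.05/max(1e-9,np.linalg.norm(dp)))
        v=Rot.from_matrix(Rt@Rc.T).as_rotvec();Rc=Rot.from_rotvec(v*min(1,.15/max(1e-9,np.linalg.norm(v)))).as_matrix()@Rc
        for _ in range(sub):
            p,R=F(q);e=np.r_[pc-p,Rot.from_matrix(Rc@R.T).as_rotvec()];free=np.ones(7,bool)
            for _ in range(4):
                J=jac(q)*free;dq=J.T@np.linalg.solve(J@J.T+lam**2*np.eye(6),e)
                bad=((q+dq<LO)|(q+dq>HI))&free
                if not bad.any():break
                free&=~bad
            q=np.clip(q+np.clip(dq,-.055,.055),LO,HI)
    p,R=F(q);return q,(pc-p)*1e3
def rel(q,w):
    p0,R0=F(q);p,R=F(w);return Rot.from_matrix(R0.T@R).as_rotvec(),R0.T@(p-p0)
if __name__=="__main__":
    print(KK,"res",((A@KK-B)*1e3).round(1))
    q6=[.587,.862,-.846,2.192,-.999,.043,2.176]
    a=([.116,.179,-.192],[.125,-.075,-.083]);b=([.126,-.247,-.132],[.007,-.068,-.088])
    for lam in(.003,.03,.1):
        print("pred",*sim(q6,[a]*4+[b]*6,lam),"meas .295 .498 -.411 2.173 -.567 .493 1.755")
        q7=[.295,.498,-.411,2.173,-.567,.493,1.755]
        print("pred",*sim(q7,[([-.37,-.27,.09],[-.09,.1,-.04])]*5+[([-.79,-.07,.08],[-.045,.19,-.095])]*5,lam),"meas .2 .37 -.19 2.07 -1 .04 2.1")
        print("pred",*sim(D[0][0],[([0,0,0],[0,0,-.08])]*2+[([0,0,0],[-.3,-.25,-.08])]*8,lam),"meas .76 .3 -.29 2.05 .11 .81 -.91")
E
python3 sim.py
```

```text
[ 0.357  0.054  0.548 -0.039  0.033  0.335 -0.038  0.345  0.014] res [ 36.1  15.3  10.6  15.9  33.9  -6.6   3.6  -6.7   2.4  -1.   -8.5  -1.2
  -0.9  -8.5  -1.2   1.1  -5.3   7.4  -0.5  20.    2.   11.2  17.6 -13.5]
pred [ 0.384  0.499 -0.459  2.154 -0.483  0.524  1.719] [-0.  0.  0.] meas .295 .498 -.411 2.173 -.567 .493 1.755
pred [ 0.405  0.303 -0.366  2.075 -0.4    0.074  1.555] [-19.172  36.21  -79.745] meas .2 .37 -.19 2.07 -1 .04 2.1
pred [ 0.721  0.313 -0.21   1.957  0.082  0.881 -0.856] [ 0. -0.  0.] meas .76 .3 -.29 2.05 .11 .81 -.91
pred [ 0.383  0.499 -0.459  2.154 -0.484  0.524  1.72 ] [ 0. -0.  0.] meas .295 .498 -.411 2.173 -.567 .493 1.755
pred [ 0.206  0.277 -0.187  2.088 -0.62   0.073  1.702] [-16.706   7.407 -81.079] meas .2 .37 -.19 2.07 -1 .04 2.1
pred [ 0.721  0.313 -0.21   1.957  0.082  0.881 -0.856] [0. 0. 0.] meas .76 .3 -.29 2.05 .11 .81 -.91
pred [ 0.383  0.499 -0.457  2.154 -0.485  0.524  1.721] [ 0. -0.  0.] meas .295 .498 -.411 2.173 -.567 .493 1.755
pred [ 0.155  0.282 -0.126  2.09  -0.896  0.076  1.973] [-16.124   7.02  -75.789] meas .2 .37 -.19 2.07 -1 .04 2.1
pred [ 0.725  0.314 -0.216  1.957  0.084  0.881 -0.86 ] [ 0.016  0.017 -0.007] meas .76 .3 -.29 2.05 .11 .81 -.91
```

```bash
python3 - <<'E'
s=open('kin2.py').read()
s=s.replace("Rs[6][:,2],Rs[5][:,0]])","Rs[6][:,2],Rs[5][:,0],Rs[0][:,1],Rs[2][:,1],Rs[4][:,1],Rs[5][:,1]])").replace("np.eye(9)","np.eye(13)").replace("np.zeros(9)","np.zeros(13)")
open('kin2.py','w').write(s)
s=open('sim.py').read().replace("np.eye(9)","np.eye(13)").replace("np.zeros(9)","np.zeros(13)").replace(".003*",".02*")
open('sim.py','w').write(s)
E
cat > plan.py <<'E'
from sim import *
print(KK,"res",((A@KK-B)*1e3).round(1))
q=np.array([.2,.37,-.19,2.07,-1,.04,2.1])
def step(q,**kw):
    w=np.array(q)
    for k,v in kw.items():w[int(k[1])-1]=v
    return rel(q,w)
for kw in(dict(q5=-.5,q6=.6,q7=1.6),dict(q5=0,q6=1.,q7=1.1),dict(q5=.9,q6=1.,q7=.2,q3=-.4),dict(q5=1.6,q6=.9,q7=-.4,q3=-.7),dict(q5=2.2,q6=.7,q7=-1,q3=-.9)):
    rr=step(q,**kw);q,e=sim(q,[rr]*10);p,R=F(q);print(kw,"->",q,"err",e.round(),"tip",p,"z",R[:,2])
for al,an in((-130,40),(-110,0),(-17,0)):
    P,Rt=target(1,al,an);p0,R0=F(q);rr=(Rot.from_matrix(R0.T@Rt).as_rotvec(),R0.T@(P-p0));q,e=sim(q,[rr]*(20 if an==40 else 8));print(al,an,q,e)
E
python3 plan.py
```

```text
[ 0.348  0.003  0.561  0.003 -0.001  0.337  0.001  0.322 -0.001 -0.017
 -0.025 -0.002 -0.002] res [-2.1  0.1 -0.3  1.8  1.5  0.2  2.7  1.3  2.2 -1.8 -0.9 -1.7 -1.7 -0.9
 -1.7  0.3  0.   0.9  0.2 -0.3  0.1  0.3  0.6  0.3]
{'q5': -0.5, 'q6': 0.6, 'q7': 1.6} -> [-0.003  0.369  0.1    2.077 -0.664  0.66   1.784] err [ 0.  0. -0.] tip [0.473 0.032 0.313] z [ 0.168  0.331 -0.929]
{'q5': 0, 'q6': 1.0, 'q7': 1.1} -> [-0.294  0.414  0.537  2.086 -0.155  1.     1.343] err [-0.  0.  0.] tip [ 0.325 -0.078  0.307] z [-0.3   -0.007 -0.954]
{'q5': 0.9, 'q6': 1.0, 'q7': 0.2, 'q3': -0.4} -> [-1.036  0.489  0.722  2.111  0.439  0.612  0.76 ] err [-0. -0. -0.] tip [0.473 0.044 0.327] z [ 0.271 -0.466 -0.842]
{'q5': 1.6, 'q6': 0.9, 'q7': -0.4, 'q3': -0.7} -> [-1.696  0.387  0.439  2.294  2.039  0.35  -0.804] err [-9.  6. -4.] tip [0.288 0.498 0.357] z [ 0.569  0.44  -0.695]
{'q5': 2.2, 'q6': 0.7, 'q7': -1, 'q3': -0.9} -> [-1.488  0.284 -0.649  2.463  2.924  0.555 -1.506] err [-1.  0. -0.] tip [-0.209  0.504  0.407] z [-0.416  0.722 -0.553]
-130 40 [ 0.55   0.812 -0.863  2.248  3.655  0.064 -2.543] [ 0. -0. -0.]
-110 0 [ 0.524  0.874 -0.754  2.288  3.685  0.174 -2.49 ] [-0. -0.  0.]
-17 0 [ 0.299  1.002 -0.582  2.251  3.584  0.362 -2.411] [ 0.  0. -0.]
```

```bash
cat > plan2.py <<'E'
from sim import *
q0=np.array([.2,.37,-.19,2.07,-1,.04,2.1])
rng=np.random.default_rng(1)
def goalq(al,an,s,seed):
    P,Rt=target(s,al,an);Rz=Rt@Z
    f=lambda q:np.r_[(FK(q,KK)[0]-P)*10,np.sum(np.cross(FK(q,KK)[1].T,Rz.T),0),.02*(q-seed)]
    return least_squares(f,np.clip(seed,LO+.01,HI-.01),bounds=(LO+.005,HI-.005)).x
def safe(q):
    p,R=F(q);return p[2]
if __name__=="__main__":
  for sd in([.6,1.,-1.1,2.27,2.2,.3,-1.1],[.5,.85,-.85,2.27,2.8,.2,-1.6]):
    for fin in((-130,40),(-200,60)):
        qg=goalq(*fin,1,np.array(sd));print("goal",fin,qg,"IK err",(F(qg)[0]-target(1,*fin)[0])*1e3)
        for pk in(.5,.8,1.1):
            N=30;t=np.linspace(0,1,N+1)[1:]
            W=np.array([q0+(qg-q0)*u+np.array([0,0,0,0,0,1,0])*pk*np.sin(np.pi*u)**.7 for u in t])
            q=q0.copy();zs=[]
            for i in range(0,N,10):
                p0,R0=F(q);rr=[]
                for w in W[i:i+10]:
                    p,R=F(w);rr.append((Rot.from_matrix(R0.T@R).as_rotvec(),R0.T@(p-p0)))
                q,e=sim(q,rr);zs.append(F(q)[0])
            print(pk,"end",q,e.round(),"tipz min",min(F(w)[0][2] for w in W).round(2));print("   tips",np.array(zs).round(2).tolist())
E
python3 plan2.py
```

```text
goal (-130, 40) [ 0.616  0.867 -1.011  2.264  2.174  0.116 -1.067] IK err [-0.005  0.003 -0.005]
0.5 end [ 0.563  0.785 -0.874  2.194 -0.909  0.05   2.007] [-10.   8. -12.] tipz min 0.16
   tips [[0.43, 0.0, 0.22], [0.47, -0.06, 0.16], [0.52, 0.12, 0.22]]
0.8 end [ 0.545  0.764 -0.838  2.187 -0.917  0.045  2.01 ] [-12.   9. -14.] tipz min 0.16
   tips [[0.35, -0.01, 0.23], [0.43, -0.14, 0.17], [0.52, 0.11, 0.22]]
1.1 end [ 0.505  0.716 -0.745  2.172 -0.849  0.044  1.931] [-15.  17. -19.] tipz min 0.16
   tips [[0.27, -0.03, 0.27], [0.39, -0.21, 0.2], [0.54, 0.09, 0.21]]
goal (-200, 60) [ 0.861  0.932 -1.465  2.22   1.201  0.434 -0.164] IK err [-0.025  0.043 -0.053]
0.5 end [ 0.591  0.607 -0.706  2.207 -0.974  0.244  2.042] [-3. 36. 13.] tipz min 0.2
   tips [[0.4, 0.08, 0.25], [0.36, 0.02, 0.21], [0.5, 0.07, 0.26]]
0.8 end [ 0.538  0.59  -0.711  2.202 -0.935  0.261  2.002] [ 0.  0. -0.] tipz min 0.19
   tips [[0.32, 0.08, 0.28], [0.3, -0.03, 0.22], [0.49, 0.1, 0.27]]
1.1 end [ 0.531  0.586 -0.719  2.196 -0.596  0.24   1.66 ] [ 0.  0. -0.] tipz min 0.19
   tips [[0.24, 0.07, 0.32], [0
[... 475 characters left out ...]
.86  -1.019  2.268  2.323  0.233 -1.217] [ 0. -0.  0.] tipz min 0.21
   tips [[0.28, -0.08, 0.26], [0.51, -0.24, 0.25], [0.53, 0.11, 0.21]]
goal (-200, 60) [ 0.861  0.932 -1.465  2.221  1.203  0.434 -0.167] IK err [-0.039  0.066 -0.081]
0.5 end [ 0.591  0.608 -0.707  2.207 -0.975  0.243  2.042] [-3. 36. 13.] tipz min 0.2
   tips [[0.4, 0.08, 0.25], [0.36, 0.02, 0.2], [0.5, 0.07, 0.26]]
0.8 end [ 0.539  0.591 -0.712  2.202 -0.935  0.26   2.001] [ 0.  0. -0.] tipz min 0.19
   tips [[0.32, 0.08, 0.28], [0.3, -0.03, 0.22], [0.49, 0.1, 0.27]]
1.1 end [ 0.532  0.586 -0.72   2.197 -0.595  0.239  1.659] [ 0.  0. -0.] tipz min 0.19
   tips [[0.24, 0.07, 0.32], [0.24, -0.09, 0.25], [0.48, 0.08, 0.26]]
```

```bash
cat > plan3.py <<'E'
from plan2 import *
import time
G=np.array([.5807,-.1643,.08]);t0=time.time();N=30;t=np.linspace(0,1,N+1)[1:];res=[]
while time.time()-t0<150:
    fin=(-rng.uniform(120,190),rng.uniform(20,100))
    qg=goalq(*fin,1,np.array([.58,.84,-.95,2.26,rng.uniform(2,3),.15,-1.6]))
    det=np.array([rng.uniform(-.5,.5),-rng.uniform(0,.6),rng.uniform(-.6,.6),rng.uniform(-.4,.3),rng.uniform(-.5,1.5),rng.uniform(.6,1.4),rng.uniform(-1,.5)])
    W=np.clip([q0+(qg-q0)*u+det*np.sin(np.pi*u)**.7 for u in t],LO,HI)
    tips=np.array([F(w)[0] for w in W])
    if tips[:,2].min()<.25 and fin[1]<0 or tips[:25,2].min()<.26 or tips[:,2].min()<.2:continue
    if np.linalg.norm(np.diff(tips,axis=0),axis=1).max()>.05:continue
    q=q0.copy();R_=[];bad=0
    for i in range(0,N,10):
        p0,R0=F(q);rr=[(Rot.from_matrix(R0.T@F(w)[1]).as_rotvec(),R0.T@(F(w)[0]-p0)) for w in W[i:i+10]]
        q,e=sim(q,rr);R_.append(q);bad=max(bad,np.abs(e).max())
    if q[4]>1.6 and bad<10: res.append((min(np.linalg.norm(tips[:,:2]-G[:2],axis=1)),fin,det,W,R_,q,tips));
print(len(res))
res.sort(key=lambda x:-min(v[5] for v in x[4][:2]))
for x in res[:4]:print(x[0],np.array(x[1]),x[2],"\n end",x[5],"mids",[v.round(2) for v in x[4]],"\n tips",x[6][::5].round(2).tolist())
import pickle;pickle.dump(res,open("res.pkl","wb"))
E
python3 plan3.py
```

```text
3
0.14518731785824507 [-164.893   88.211] [-0.24  -0.504  0.011 -0.042  1.006  0.718  0.229] 
 end [ 0.323  0.553 -0.801  2.291  2.063  0.194 -0.863] mids [array([-0.67,  0.08,  0.4 ,  2.08,  0.46,  0.72,  1.74]), array([-0.82,  0.22,  0.52,  2.16,  1.41,  0.48,  0.71]), array([ 0.32,  0.55, -0.8 ,  2.29,  2.06,  0.19, -0.86])] 
 tips [[0.59, 0.02, 0.4], [0.45, 0.05, 0.4], [0.46, -0.03, 0.45], [0.53, -0.03, 0.49], [0.59, 0.02, 0.45], [0.58, 0.07, 0.34]]
0.1321257284722978 [-182.903   69.345] [-0.369 -0.565  0.151  0.075  1.382  0.65  -0.716] 
 end [ 0.41   0.546 -0.75   2.295  2.786  0.057 -1.679] mids [array([-1.35,  0.04,  1.05,  2.22,  0.96,  0.66,  0.75]), array([-1.05,  0.23,  0.8 ,  2.28,  2.08,  0.45, -0.47]), array([ 0.41,  0.55, -0.75,  2.29,  2.79,  0.06, -1.68])] 
 tips [[0.58, 0.02, 0.39], [0.45, 0.0, 0.4], [0.48, -0.06, 0.48], [0.54, -0.03, 0.53], [0.59, 0.03, 0.47], [0.57, 0.06, 0.33]]
0.10766105650422808 [-172.863   89.27 ] [-0.462 -0.52   0.35   0.173  1.406  0.615 -0.435] 
 end [ 0.271  0.527 -0.688  2.292  2.391  0.105 -1.15 ] mids [array([-1.29,  0.21,  1.26,  2.3 ,  0.79,  0.43,  1.26]), array([-0.91,  0.29,  0.72,  2.35,  2.21,  0.44, -0.31]), array([ 0.27,  0.53, -0.69,  2.29,  2.39,  0.11, -1.15])] 
 tips [[0.57, 0.0, 0.38], [0.42, -0.03, 0.37], [0.45, -0.1, 0.44], [0.53, -0.07, 0.48], [0.57, 0.0, 0.42], [0.56, 0.06, 0.3]]
```

```bash
cat > seg.py <<'E'
import sys,pickle,json
from sim import *
from plant import r
W=pickle.load(open("res.pkl","rb"))[0][3];i=int(sys.argv[1])
s=r.get_state();p0=s["tool_pos"];R0=Rot.from_quat(s["eef_rot"]).as_matrix()
print("q",s["q"],"W prev",W[i-1] if i else "")
rr=[(Rot.from_matrix(R0.T@F(w)[1]).as_rotvec(),R0.T@(F(w)[0]-p0)) for w in W[i:i+10]]
print(json.dumps([[[round(x,2) for x in a],[round(x,2) for x in b],1] for a,b in rr]).replace(" ",""))
print("sim",*sim(s["q"],rr))
E
python3 seg.py 0
```

```text
q [ 0.197  0.371 -0.185  2.069 -1.     0.044  2.095] W prev 
[[[0.09,0.11,-0.32],[0.06,-0.04,-0.04],1],[[0.17,0.15,-0.52],[0.08,-0.08,-0.07],1],[[0.24,0.14,-0.69],[0.08,-0.11,-0.09],1],[[0.3,0.11,-0.84],[0.07,-0.13,-0.1],1],[[0.34,0.06,-0.97],[0.06,-0.14,-0.12],1],[[0.37,-0.01,-1.08],[0.04,-0.14,-0.13],1],[[0.39,-0.09,-1.18],[0.03,-0.14,-0.14],1],[[0.39,-0.17,-1.26],[0.01,-0.13,-0.15],1],[[0.37,-0.26,-1.33],[0.0,-0.11,-0.15],1],[[0.34,-0.34,-1.38],[-0.0,-0.09,-0.16],1]]
sim [-0.675  0.078  0.407  2.08   0.454  0.717  1.736] [-0.105 -0.069 -0.131]
```

```bash
python3 -m pendant '[[[0.09,0.11,-0.32],[0.06,-0.04,-0.04],1],[[0.17,0.15,-0.52],[0.08,-0.08,-0.07],1],[[0.24,0.14,-0.69],[0.08,-0.11,-0.09],1],[[0.3,0.11,-0.84],[0.07,-0.13,-0.1],1],[[0.34,0.06,-0.97],[0.06,-0.14,-0.12],1],[[0.37,-0.01,-1.08],[0.04,-0.14,-0.13],1],[[0.39,-0.09,-1.18],[0.03,-0.14,-0.14],1],[[0.39,-0.17,-1.26],[0.01,-0.13,-0.15],1],[[0.37,-0.26,-1.33],[0.0,-0.11,-0.15],1],[[0.34,-0.34,-1.38],[0,-0.09,-0.16],1]]'; python3 seg.py 10
```

```text
clock: 7.7
tool_pos: [0.4557, -0.0172, 0.4374]
eef_rot: [0.394, 0.891, -0.032, 0.222]
contact_force: [-0.2, -0.3, -0.3]
opening: 1.001
q [-0.519  0.083  0.243  2.058  0.468  0.747  1.723] W prev [ 0.166  0.11  -0.598  2.074  0.694  0.829  1.49 ]
[[[0.02,-0.14,-0.08],[-0.02,0.0,-0.01],1],[[0.02,-0.21,-0.1],[-0.03,0.01,-0.01],1],[[0.01,-0.28,-0.1],[-0.05,0.02,-0.02],1],[[-0.01,-0.34,-0.1],[-0.06,0.03,-0.02],1],[[-0.04,-0.39,-0.09],[-0.07,0.04,-0.02],1],[[-0.07,-0.42,-0.08],[-0.08,0.05,-0.02],1],[[-0.11,-0.43,-0.05],[-0.08,0.07,-0.02],1],[[-0.16,-0.43,-0.02],[-0.08,0.08,-0.01],1],[[-0.2,-0.42,0.02],[-0.08,0.09,0.0],1],[[-0.24,-0.38,0.06],[-0.07,0.11,0.01],1]]
sim [-0.675  0.201  0.328  2.146  1.406  0.535  0.715] [-0.001 -0.001 -0.004]
```

Reality tracks the simulation. Now the second segment.

```bash
python3 -m pendant '[[[0.02,-0.14,-0.08],[-0.02,0,-0.01],1],[[0.02,-0.21,-0.1],[-0.03,0.01,-0.01],1],[[0.01,-0.28,-0.1],[-0.05,0.02,-0.02],1],[[-0.01,-0.34,-0.1],[-0.06,0.03,-0.02],1],[[-0.04,-0.39,-0.09],[-0.07,0.04,-0.02],1],[[-0.07,-0.42,-0.08],[-0.08,0.05,-0.02],1],[[-0.11,-0.43,-0.05],[-0.08,0.07,-0.02],1],[[-0.16,-0.43,-0.02],[-0.08,0.08,-0.01],1],[[-0.2,-0.42,0.02],[-0.08,0.09,0],1],[[-0.24,-0.38,0.06],[-0.07,0.11,0.01],1]]'; python3 seg.py 20
```

```text
clock: 8.7
tool_pos: [0.5791, 0.0085, 0.47]
eef_rot: [0.381, 0.818, 0.01, 0.43]
contact_force: [1.2, 0.3, 1.2]
opening: 1.0
q [-0.636  0.197  0.268  2.116  1.345  0.557  0.775] W prev [ 0.349  0.306 -1.016  2.116  1.479  0.968  0.673]
[[[-0.03,0.03,0.06],[0.02,0.0,0.01],1],[[-0.04,0.09,0.14],[0.03,0.01,0.03],1],[[-0.05,0.16,0.23],[0.05,0.01,0.04],1],[[-0.05,0.24,0.33],[0.08,0.01,0.05],1],[[-0.04,0.33,0.45],[0.1,0.01,0.06],1],[[-0.01,0.44,0.57],[0.13,0.0,0.07],1],[[0.04,0.55,0.71],[0.16,-0.0,0.07],1],[[0.11,0.68,0.87],[0.19,-0.01,0.07],1],[[0.21,0.84,1.05],[0.22,-0.01,0.06],1],[[0.41,1.07,1.33],[0.25,-0.02,0.04],1]]
sim [ 0.323  0.545 -0.807  2.272  1.937  0.185 -0.743] [-0.118  0.044 -0.362]
```

```bash
python3 -m pendant '[[[-0.03,0.03,0.06],[0.02,0,0.01],1],[[-0.04,0.09,0.14],[0.03,0.01,0.03],1],[[-0.05,0.16,0.23],[0.05,0.01,0.04],1],[[-0.05,0.24,0.33],[0.08,0.01,0.05],1],[[-0.04,0.33,0.45],[0.1,0.01,0.06],1],[[-0.01,0.44,0.57],[0.13,0,0.07],1],[[0.04,0.55,0.71],[0.16,0,0.07],1],[[0.11,0.68,0.87],[0.19,-0.01,0.07],1],[[0.21,0.84,1.05],[0.22,-0.01,0.06],1],[[0.41,1.07,1.33],[0.25,-0.02,0.04],1]]'; python3 goal.py -140 30 1
cat > simgo.py <<'E'
# simgo.py al an s rows ...: chain of targets from the present state
import sys
from sim import *
from plant import r
q=r.get_state()["q"];a=[float(v) for v in sys.argv[1:]]
for i in range(0,len(a),4):
    P,Rt=target(a[i+2],a[i],a[i+1]);p0,R0=F(q)
    q,e=sim(q,[(Rot.from_matrix(R0.T@Rt).as_rotvec(),R0.T@(P-p0))]*int(a[i+3]));print(a[i:i+4],q,e.round(1))
E
python3 simgo.py -140 30 1 10 -110 0 1 5 -17 0 1 8 -17 40 1 5 -100 70 1 5
```

```text
clock: 9.7
tool_pos: [0.5113, 0.1408, 0.2652]
eef_rot: [0.708, 0.652, 0.27, 0.027]
contact_force: [0.2, 0.9, -1.3]
opening: 1.001
q [ 0.27  0.52 -0.74  2.27  1.97  0.18 -0.75] t 9.7 F [ 0.2  0.9 -1.3] open 1.001
now d,y,n mm [-168.6   -1.9   86.4]
rotvec [0.203 0.251 0.436] shift [-0.0407 -0.0305  0.0377] P [0.4991 0.119  0.207 ]
[-140.0, 30.0, 1.0, 10.0] [ 0.648  0.862 -1.011  2.275  2.147  0.1   -1.021] [-0.  0.  0.]
[-110.0, 0.0, 1.0, 5.0] [ 0.667  0.998 -1.064  2.301  2.223  0.24  -1.03 ] [0. 0. 0.]
[-17.0, 0.0, 1.0, 8.0] [ 0.541  1.204 -1.087  2.256  2.331  0.448 -1.096] [ 0.  0. -0.]
[-17.0, 40.0, 1.0, 5.0] [ 0.481  1.14  -1.089  2.218  2.266  0.413 -1.114] [ 0.  0. -0.]
[-100.0, 70.0, 1.0, 5.0] [ 0.533  0.896 -1.033  2.225  2.101  0.177 -1.048] [ 0. -0.  0.]
```

```bash
python3 -m pendant '[[[0.203,0.251,0.436],[-0.02,-0.015,0.01],1],[[0.203,0.251,0.436],[-0.0407,-0.0305,0.0377],1],[[0.203,0.251,0.436],[-0.0407,-0.0305,0.0377],1],[[0.203,0.251,0.436],[-0.0407,-0.0305,0.0377],1],[[0.203,0.251,0.436],[-0.0407,-0.0305,0.0377],1],[[0.203,0.251,0.436],[-0.0407,-0.0305,0.0377],1]]' ; python3 goal.py -110 0 1
```

```text
clock: 10.3
tool_pos: [0.4998, 0.118, 0.2077]
eef_rot: [0.79, 0.51, 0.287, -0.181]
contact_force: [-0.2, -0.3, -0.6]
opening: 1.0
q [ 0.62  0.83 -0.97  2.25  2.03  0.05 -0.9 ] t 10.3 F [-0.2 -0.3 -0.6] open 1.0
now d,y,n mm [-140.9   -1.    29.9]
rotvec [0.002 0.005 0.01 ] shift [-0.0298 -0.0014  0.0311] P [0.4976 0.1156 0.1648]
```

```bash
python3 -m pendant '[[[0.002,0.005,0.01],[-0.015,0,0.01],1],[[0.002,0.005,0.01],[-0.03,-0.001,0.031],1],[[0.002,0.005,0.01],[-0.03,-0.001,0.031],1],[[0.002,0.005,0.01],[-0.03,-0.001,0.031],1]]' ; python3 goal.py -17 0 1
python3 - <<'E'
from plant import r
from fit import *
c=np.array([.5273,.1798,.0805]);d,y,n=axes(1.137)
st=r.get_state();R=Rot.from_quat(st["eef_rot"]).as_matrix();p=st["tool_pos"]
out=[]
for nme,(x0,y0) in(("scene",(110,130)),("top",(110,150))):
    s=r.snapshot(nme);k=5;im=cv2.resize(s["image"],None,fx=k,fy=k,interpolation=cv2.INTER_CUBIC)
    for sg in(-1,1):
        tip=p+R@[sg*.044,0,.008];b=p+R@[sg*.044,0,-.03]
        u=((proj(s,np.array([tip,b,tip+d*.093,]))+.5)*k).astype(int)
        cv2.line(im,u[0],u[1],(255,0,0),1);cv2.line(im,u[0],u[2],(255,255,0),1)
    out.append(im[y0*k:y0*k+590,x0*k:x0*k+395,::-1])
cv2.imwrite("pics/pre.png",np.hstack(out))
E
```

```text
clock: 10.7
tool_pos: [0.4977, 0.1168, 0.1656]
eef_rot: [0.791, 0.507, 0.288, -0.185]
contact_force: [-0.1, -1.3, 0.1]
opening: 1.002
q [ 0.67  0.99 -1.08  2.27  2.09  0.22 -0.9 ] t 10.7 F [-0.1 -1.3  0.1] open 1.002
now d,y,n mm [-110.     0.4    1.3]
rotvec [-0.003 -0.001  0.003] shift [-0.0014  0.0006  0.093 ] P [0.5227 0.1699 0.0935]
```

View pics/pre.png

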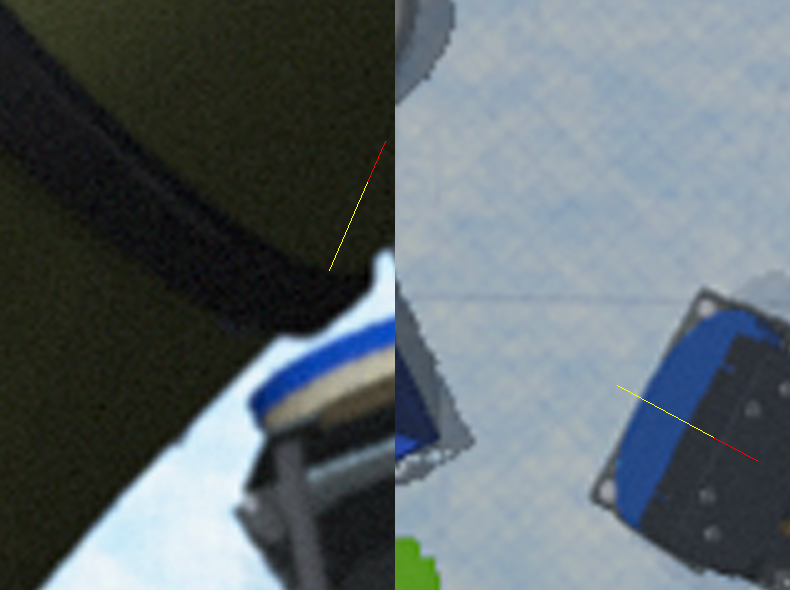

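The top view shows the gripper centred on the dish's middle. Fully open, the lower finger would overrun the 50 mm clearance under the slope, so I'll narrow the jaws to 0.55 while advancing.

```bash
python3 -m pendant '[[[-0.003,-0.001,0.003],[-0.001,0.001,0],0.55],[[-0.003,-0.001,0.003],[-0.001,0.001,0],0.55],[[-0.003,-0.001,0.003],[-0.001,0.001,0],0.55],[[-0.003,-0.001,0.003],[-0.001,0.001,0.01],0.55],[[-0.003,-0.001,0.003],[-0.001,0.001,0.02],0.55],[[-0.003,-0.001,0.003],[-0.001,0.001,0.03],0.55],[[-0.003,-0.001,0.003],[-0.001,0.001,0.04],0.55],[[-0.003,-0.001,0.003],[-0.001,0.001,0.05],0.55]]'; python3 goal.py -17 0 1
```

```text
clock: 11.6
tool_pos: [0.5125, 0.144, 0.1249]
eef_rot: [0.793, 0.505, 0.288, -0.183]
contact_force: [0.7, -0.4, 0.1]
opening: 0.551
q [ 0.61  1.13 -1.13  2.25  2.15  0.38 -0.94] t 11.6 F [ 0.7 -0.4  0.1] open 0.551
now d,y,n mm [-58.9  -1.6  -1.1]
rotvec [ 0.002  0.001 -0.002] shift [ 0.0012 -0.0017  0.0419] P [0.5227 0.1699 0.0935]
```

```bash
python3 -m pendant '[[[0,0,0],[0.001,-0.001,0.012],0.55],[[0,0,0],[0.001,-0.001,0.022],0.55],[[0,0,0],[0.001,-0.002,0.032],0.55],[[0,0,0],[0.001,-0.002,0.042],0.55],[[0,0,0],[0.001,-0.002,0.042],0.55],[[0,0,0],[0.001,-0.002,0.042],0.4]]'; python3 goal.py -17 0 1
python3 - <<'E'
from plant import r
import cv2,numpy as np
o=[]
for n,(x,y) in(("scene",(120,150)),("top",(110,160))):
    im=r.snapshot(n)["image"][y:y+145,x:x+98,::-1];o.append(cv2.resize(im,None,fx=4,fy=4,interpolation=cv2.INTER_CUBIC))
cv2.imwrite("pics/at.png",np.clip(np.hstack(o).astype(float)*1.5,0,255).astype(np.uint8))
E
```

```text
clock: 12.2
tool_pos: [0.522, 0.1698, 0.0938]
eef_rot: [0.793, 0.505, 0.288, -0.184]
contact_force: [0.2, 0.6, -0.7]
opening: 0.483
q [ 0.56  1.22 -1.14  2.23  2.2   0.47 -0.97] t 12.2 F [ 0.2  0.6 -0.7] open 0.483
now d,y,n mm [-17.5   0.6  -0.1]
rotvec [ 0.001  0.001 -0.002] shift [0.0001 0.0006 0.0005] P [0.5227 0.1699 0.0935]
```

View pics/at.png

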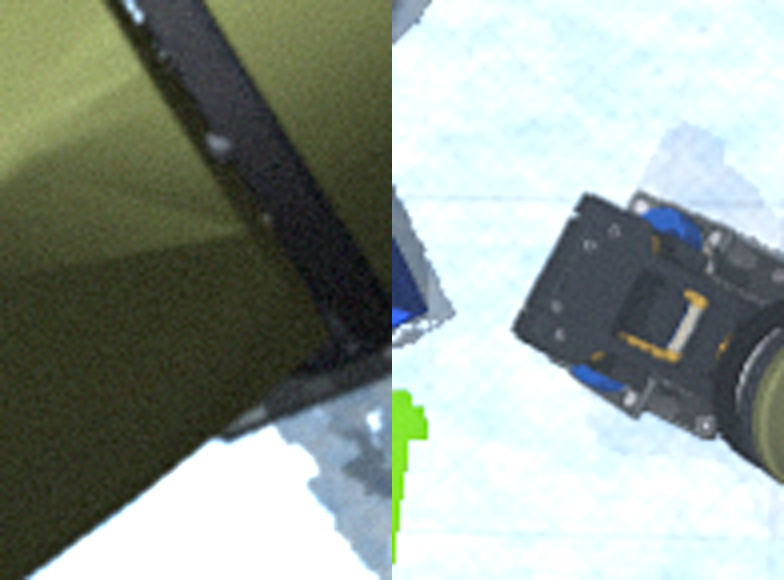

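The gripper sits centred over the dish, with blue showing equally on both sides, and there is no contact force. Closing now.

```bash
python3 -m pendant '[[[0,0,0],[0,0,0],0.15],[[0,0,0],[0,0,0],0.15],[[0,0,0],[0,0,0],0.15],[[0,0,0],[0,0,0],0.15],[[0,0,0],[0,0,0],0.15],[[0,0,0],[0,0,0],0.1],[[0,0,0],[0,0,0],0.1],[[0,0,0],[0,0,0],0.1]]' 20; python3 goal.py -17 0 1
```

```text
clock: 13.1
tool_pos: [0.5225, 0.1698, 0.0945]
eef_rot: [0.793, 0.505, 0.289, -0.183]
contact_force: [0.7, -1.0, 5.3]
opening: 0.219
q [ 0.56  1.22 -1.14  2.23  2.2   0.47 -0.97] t 13.1 F [ 0.7 -1.   5.3] open 0.219
now d,y,n mm [-17.9   0.1   0.5]
rotvec [ 0.002 -0.    -0.002] shift [-0.0005  0.0001  0.0009] P [0.5227 0.1699 0.0935]
```

Gripped at 19.3 mm. I'll raise the force and lift square off the slope.

```bash
python3 -m pendant '[[[0,0,0],[0,0,0],0],[[0,0,0],[0,0,0],0],[[0,0,0],[0.004,0,0],0],[[0,0,0],[0.01,0,0],0],[[0,0,0],[0.018,0,0],0],[[0,0,0],[0.027,0,0],0],[[0,0,0],[0.036,0,-0.005],0],[[0,0,0],[0.045,0,-0.015],0],[[0,0,0],[0.054,0,-0.03],0],[[0,0,0],[0.06,0,-0.045],0]]' 40; python3 goal.py -90 70 1; python3 simgo.py -90 70 1 6 -90 70 -1 25 -17 40 -1 8 -17 0 -1 6
```

```text
clock: 14.1
tool_pos: [0.5293, 0.1862, 0.1685]
eef_rot: [0.792, 0.505, 0.288, -0.184]
contact_force: [0.1, 0.9, -1.4]
opening: 0.221
q [ 0.52  1.02 -1.12  2.2   2.02  0.32 -0.94] t 14.1 F [ 0.1  0.9 -1.4] open 0.221
now d,y,n mm [-63.1   0.8  61.6]
rotvec [ 0.001 -0.    -0.001] shift [ 0.0084  0.0009 -0.0269] P [0.5255 0.176  0.1944]
[-90.0, 70.0, 1.0, 6.0] [ 0.547  0.952 -1.108  2.222  1.985  0.26  -0.926] [ 0. -0.  0.]
[-90.0, 70.0, -1.0, 25.0] [ 0.406  0.824 -0.789  2.21   3.545  0.115  0.644] [ 0.  0. -0.]
[-17.0, 40.0, -1.0, 8.0] [ 0.262  0.954 -0.625  2.212  3.528  0.298  0.705] [0. 0. 0.]
[-17.0, 0.0, -1.0, 6.0] [ 0.304  1.005 -0.591  2.251  3.566  0.358  0.75 ] [ 0.  0. -0.]
```

```bash
python3 -m pendant '[[[0,0,0],[0.008,0.001,-0.027],0],[[0,0,-0.1],[0.008,0.001,-0.027],0],[[0,0,-0.24],[0.008,0.001,-0.027],0],[[0,0,-0.38],[0.008,0.001,-0.027],0],[[0,0,-0.52],[0.008,0.001,-0.027],0],[[0,0,-0.66],[0.008,0.001,-0.027],0],[[0,0,-0.8],[0.008,0.001,-0.027],0],[[0,0,-0.94],[0.008,0.001,-0.027],0],[[0,0,-1.08],[0.008,0.001,-0.027],0],[[0,0,-1.2],[0.008,0.001,-0.027],0]]'; python3 goal.py -90 70 -1
```

```text
clock: 15.1
tool_pos: [0.5253, 0.1753, 0.1935]
eef_rot: [0.366, 0.866, 0.341, 0.012]
contact_force: [0.8, 0.7, -0.7]
opening: 0.22
q [ 0.46  0.86 -0.92  2.2   2.51  0.11 -0.26] t 15.1 F [ 0.8  0.7 -0.7] open 0.22
now d,y,n mm [-89.8  -0.1  68.8]
rotvec [-0.001  0.001 -1.937] shift [ 0.0005  0.0011 -0.0002] P [0.5255 0.176  0.1944]
```

```bash
python3 -m pendant '[[[0,0,-0.14],[0,0,0],0],[[0,0,-0.28],[0,0,0],0],[[0,0,-0.42],[0,0,0],0],[[0,0,-0.56],[0,0,0],0],[[0,0,-0.7],[0,0,0],0],[[0,0,-0.84],[0,0,0],0],[[0,0,-0.98],[0,0,0],0],[[0,0,-1.12],[0,0,0],0],[[0,0,-1.26],[0,0,0],0],[[0,0,-1.38],[0,0,0],0]]'; python3 goal.py -90 70 -1;python3 simgo.py -90 70 -1 8 -17 40 -1 8 -17 0 -1 6
```

```text
clock: 16.1
tool_pos: [0.5251, 0.1752, 0.1934]
eef_rot: [-0.269, 0.901, 0.256, 0.226]
contact_force: [-0.0, -0.3, -0.7]
opening: 0.221
q [ 0.42  0.83 -0.84  2.2   3.19  0.1   0.44] t 16.1 F [-0.  -0.3 -0.7] open 0.221
now d,y,n mm [-89.8   0.1  68.6]
rotvec [-0.001 -0.001 -0.557] shift [-0.0012  0.0007 -0.0002] P [0.5255 0.176  0.1944]
[-90.0, 70.0, -1.0, 8.0] [ 0.412  0.827 -0.8    2.21   3.47   0.112  0.72 ] [-0.  0. -0.]
[-17.0, 40.0, -1.0, 8.0] [ 0.276  0.961 -0.65   2.212  3.463  0.29   0.774] [0. 0. 0.]
[-17.0, 0.0, -1.0, 6.0] [ 0.32   1.012 -0.619  2.251  3.503  0.348  0.816] [0. 0. 0.]
```

```bash
python3 -m pendant '[[[0,0,-0.14],[-0.001,0.001,0],0],[[0,0,-0.28],[-0.001,0.001,0],0],[[0,0,-0.42],[-0.001,0.001,0],0],[[0,0,-0.557],[-0.001,0.001,0],0],[[0,0,-0.557],[-0.001,0.001,0],0]]'; python3 goal.py -21 40 -1
python3 - <<'E'
from plant import r
from fit import *
st=r.get_state();R=Rot.from_quat(st["eef_rot"]).as_matrix();p=st["tool_pos"];n=-R[:,0];dc=p+R[:,2]*.0179
o=[]
for nm,(x,y) in(("scene",(120,120)),("top",(110,160))):
    s=r.snapshot(nm);k=5
    im=cv2.resize(s["image"],None,fx=k,fy=k,interpolation=cv2.INTER_CUBIC)
    im=np.clip(im*1.5,0,255).astype(np.uint8)
    for P,cc in((cyl(dc,-n,.0475,-.001,.01),(255,0,0)),(cyl(dc,-n,.045,-.01,-.001),(255,255,0))):
        cv2.polylines(im,[cv2.convexHull(((proj(s,P)+.5)*k).astype(np.int32))],True,cc,1)
    o.append(im[y*k:y*k+590,x*k:x*k+395,::-1])
cv2.imwrite("pics/fl.png",np.hstack(o))
E
```

```text
clock: 16.6
tool_pos: [0.5254, 0.1761, 0.1942]
eef_rot: [-0.504, 0.793, 0.184, 0.287]
contact_force: [0.2, -0.6, -1.0]
opening: 0.222
q [ 0.4   0.82 -0.8   2.2   3.46  0.1   0.71] t 16.6 F [ 0.2 -0.6 -1. ] open 0.222
now d,y,n mm [-89.8   0.2  69.9]
rotvec [-0.001 -0.002 -0.005] shift [ 0.0298 -0.0003  0.0688] P [0.5345 0.1954 0.1223]
```

View pics/fl.png

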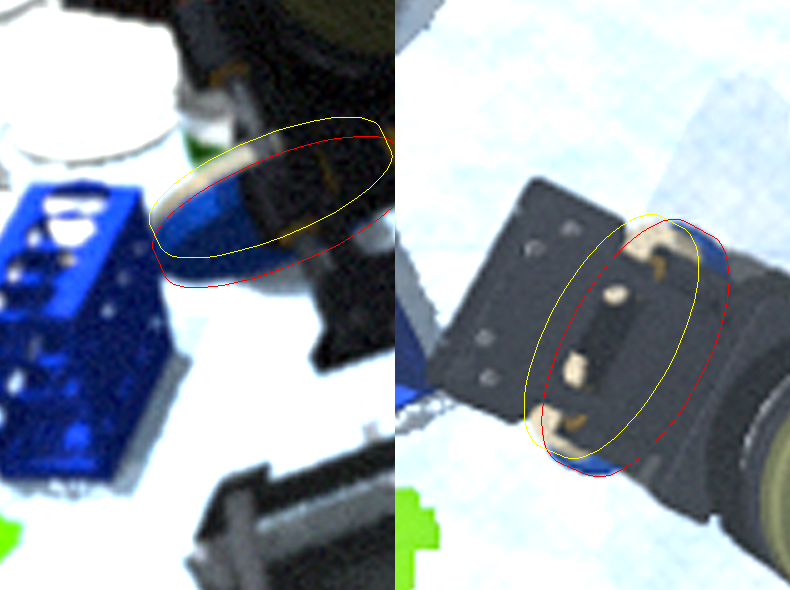

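The dish is flipped, lid underneath and still joined, within about 2 mm of its predicted outline. Moving over the seat.

```bash
python3 -m pendant '[[[0,0,0],[0,0,0.02],0],[[0,0,0],[0.005,0,0.04],0],[[0,0,0],[0.015,0,0.06],0],[[0,-0.002,-0.005],[0.03,0,0.069],0],[[0,-0.002,-0.005],[0.043,0,0.069],0],[[0,-0.002,-0.005],[0.053,0,0.069],0],[[0,-0.002,-0.005],[0.06,0,0.069],0],[[0,-0.002,-0.005],[0.06,0,0.069],0]]'; python3 goal.py -18 1 -1
```

```text
clock: 17.5
tool_pos: [0.5245, 0.1727, 0.1018]
eef_rot: [-0.504, 0.793, 0.184, 0.288]
contact_force: [0.1, 0.2, -0.6]
opening: 0.226
q [ 0.31  0.98 -0.63  2.24  3.49  0.32  0.79] t 17.5 F [ 0.1  0.2 -0.6] open 0.226
now d,y,n mm [-21.2  -0.4   7.9]
rotvec [-0.002 -0.    -0.004] shift [0.0069 0.0004 0.0032] P [0.5228 0.17   0.0949]
```

```bash
python3 -m pendant '[[[0,0,0],[0.002,0,0.001],0],[[0,0,0],[0.004,0,0.001],0],[[0,0,0],[0.006,0,0.001],0],[[0,0,0],[0.006,0,0.001],0]]'; python3 goal.py -18 1 -1
```

```text
clock: 17.9
tool_pos: [0.523, 0.1705, 0.0976]
eef_rot: [-0.505, 0.792, 0.184, 0.289]
contact_force: [-0.7, 1.5, -0.8]
opening: 0.223
q [ 0.31  0.99 -0.63  2.24  3.5   0.33  0.8 ] t 17.9 F [-0.7  1.5 -0.8] open 0.223
now d,y,n mm [-19.7  -0.1   3.1]
rotvec [-0.002  0.001 -0.002] shift [0.0021 0.0001 0.0017] P [0.5228 0.17   0.0949]
```

```bash
python3 -m pendant '[[[0,0,0],[0,0,0.001],0],[[0,0,0],[0.001,0,0.002],0],[[0,0,0],[0.002,0,0.002],0],[[0,0,0],[0.003,0,0.002],0],[[0,0,0],[0.003,0,0.002],0]]'; python3 goal.py -18 0 -1
```

```text
clock: 18.4
tool_pos: [0.5236, 0.1709, 0.0957]
eef_rot: [-0.505, 0.791, 0.184, 0.291]
contact_force: [-0.2, -1.0, 6.3]
opening: 0.224
q [ 0.31  1.   -0.63  2.24  3.5   0.34  0.8 ] t 18.4 F [-0.2 -1.   6.3] open 0.224
now d,y,n mm [-17.8  -0.4   2.4]
rotvec [-0.003  0.005  0.   ] shift [ 0.0024  0.0004 -0.0002] P [0.5224 0.1693 0.0943]
```

Contact with the slope at about 6 N. Releasing.

```bash
python3 -m pendant '[[[0,0,0],[0,0,0],0.25],[[0,0,0],[0,0,0],0.28],[[0,0,0],[0,0,0],0.34],[[0,0,0],[0,0,0],0.42],[[0,0,0],[0,0,0],0.5],[[0,0,0],[0,0,0],0.5],[[0,0,0],[0,0,0],0.5]]'; python3 goal.py -70 0 -1; python3 simgo.py -70 0 -1 6 -130 20 -1 6
```

```text
clock: 19.1
tool_pos: [0.5226, 0.1696, 0.0941]
eef_rot: [-0.505, 0.792, 0.184, 0.289]
contact_force: [0.2, 0.4, -0.3]
opening: 0.5
q [ 0.31  1.   -0.62  2.24  3.5   0.34  0.8 ] t 19.1 F [ 0.2  0.4 -0.3] open 0.5
now d,y,n mm [-17.6  -0.    0.2]
rotvec [-0.002  0.001 -0.002] shift [ 0.0001 -0.0001 -0.0524] P [0.5084 0.139  0.1341]
[-70.0, 0.0, -1.0, 6.0] [ 0.432  0.934 -0.694  2.28   3.549  0.255  0.782] [-0.  0. -0.]
[-130.0, 20.0, -1.0, 6.0] [ 0.575  0.837 -0.851  2.27   3.578  0.088  0.718] [0. 0. 0.]
```

```bash
python3 -m pendant '[[[0,0,0],[0,0,-0.006],0.5],[[0,0,0],[0,0,-0.015],0.5],[[0,0,0],[0,0,-0.03],0.5],[[0,0,0],[0,0,-0.05],0.5],[[0,0,0],[0,0,-0.075],0.5],[[0,0,0],[0,0,-0.1],0.5],[[0,0,0],[-0.01,0,-0.13],0.5],[[0,0,0],[-0.03,0,-0.16],0.5],[[0,0,0],[-0.05,0,-0.2],0.5],[[0,0,0],[-0.07,0,-0.24],0.5]]'; python3 goal.py -70 0 -1
python3 - <<'E'
from plant import r
from fit import *
c=np.array([.5273,.1798,.0805]);d,y,n=axes(1.137)
o=[]
for nm,(x,y0) in(("scene",(140,160)),("top",(130,190))):
    s=r.snapshot(nm);np.savez(f"pics/{nm}1.npz",**s);k=5
    im=np.clip(cv2.resize(s["image"],None,fx=k,fy=k,interpolation=cv2.INTER_CUBIC)*1.4,0,255).astype(np.uint8)
    for P,cc in((cyl(c,-n,.0475,-.001,.01),(255,0,0)),(cyl(c,-n,.045,-.01,-.001),(255,255,0))):
        cv2.polylines(im,[cv2.convexHull(((proj(s,P)+.5)*k).astype(np.int32))],True,cc,1)
    o.append(im[y0*k:y0*k+500,x*k:x*k+395,::-1])
cv2.imwrite("pics/rel.png",np.hstack(o))
E
```

```text
clock: 20.1
tool_pos: [0.4663, 0.104, 0.2571]
eef_rot: [-0.495, 0.795, 0.173, 0.304]
contact_force: [0.5, 1.2, 0.8]
opening: 0.5
q [ 0.7   0.69 -0.99  2.33  4.14  0.04  0.06] t 20.1 F [0.5 1.2 0.8] open 0.5
now d,y,n mm [-196.    23.5   41.2]
rotvec [-0.041  0.016 -0.009] shift [ 0.043  -0.0188  0.1262] P [0.5084 0.139  0.1341]
```

View pics/rel.png

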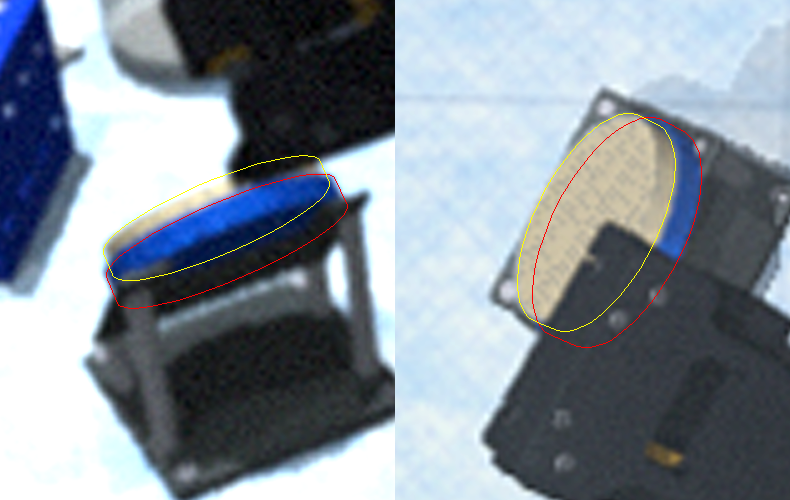

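```bash
python3 -m pendant '[[[0,0,0],[-0.03,0,-0.03],0.5],[[0,0,0],[-0.05,0.02,-0.06],0.5],[[0,0,0],[-0.07,0.05,-0.09],0.5],[[0,0,0],[-0.09,0.08,-0.12],0.5],[[0,0,0],[-0.1,0.11,-0.14],0.5],[[0,0,0],[-0.1,0.14,-0.16],0.5],[[0,0,0],[-0.1,0.16,-0.16],0.5],[[0,0,0],[-0.1,0.16,-0.16],0.5]]'
cat > chk.py <<'E'
from plant import r
from fit import *
c=np.array([.5273,.1798,.0805]);n=axes(1.137)[2]
S={nm:r.snapshot(nm) for nm in("scene","top")};o=[]
for nm,(x,y0) in(("scene",(140,160)),("top",(130,190))):
    s=S[nm];k=5
    im=np.clip(cv2.resize(s["image"],None,fx=k,fy=k,interpolation=cv2.INTER_CUBIC)*1.4,0,255).astype(np.uint8)
    for P,cc in((cyl(c,-n,.0475,-.001,.01),(255,0,0)),(cyl(c,-n,.045,-.01,-.001),(255,255,0))):
        cv2.polylines(im,[cv2.convexHull(((proj(s,P)+.5)*k).astype(np.int32))],True,cc,1)
    o.append(im[y0*k:y0*k+500,x*k:x*k+395,::-1])
cv2.imwrite("pics/rel2.png",np.hstack(o))
for nm,(x0,y0,x1,y1) in(("scene",(320,225,405,280)),("top",(310,175,380,245))):
    a=np.load(f"pics/{nm}0.npz")["image"][y0:y1,x0:x1];b=S[nm]["image"][y0:y1,x0:x1];f=[]
    for i in(a,b):
        h=cv2.cvtColor(i,cv2.COLOR_RGB2HSV);m=(h[...,0]>=50)&(h[...,0]<=85)&(h[...,1]>130);yy,xx=np.nonzero(m);f.append((m.sum(),xx.mean().round(2),yy.mean().round(2)))
    print("green",nm,f)
E
python3 chk.py; python3 goal.py -70 0 -1
```

```text
clock: 21.0
tool_pos: [0.3332, 0.181, 0.3585]
eef_rot: [-0.497, 0.793, 0.168, 0.309]
contact_force: [-0.2, 0.0, 0.4]
opening: 0.497
green scene [(np.int64(416), np.float64(38.94), np.float64(25.76)), (np.int64(414), np.float64(39.08), np.float64(25.74))]
green top [(np.int64(1366), np.float64(34.59), np.float64(36.24)), (np.int64(1366), np.float64(34.59), np.float64(36.18))]
q [ 0.91  0.36 -1.47  2.51  4.14  0.04 -0.34] t 21.1 F [-0.4 -0.5 -0.7] open 0.5
now d,y,n mm [-264.6  176.3  117.8]
rotvec [-0.053  0.021  0.001] shift [ 0.1221 -0.1657  0.2011] P [0.5084 0.139  0.1341]
```

View pics/rel2.png

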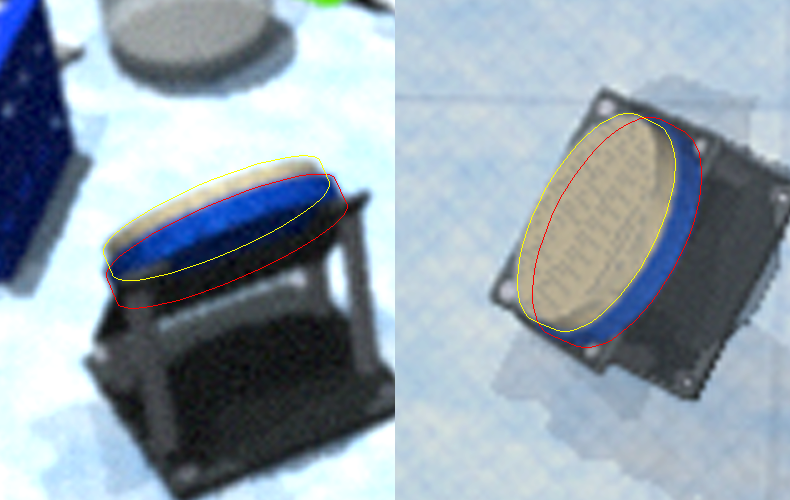

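The dish is seated against the pegs within about 1 mm in the top view, base up, lid under and joined. The green dish hasn't moved and the arm is clear.

```bash
python3 -c "
from plant import r
print(r.finish_job())"
```

```text
the job is handed in; nothing more can be done
None
```

The blue dish is turned over and back in its sloping rest against the two pegs, lid underneath, and the job is handed in. I pinched lid and base together at 40 N from the high edge, lifted square off the slope, rolled the dish 180° about the finger axis and set it back down. I released it with about 6 N of contact on the slope.

**Last checks (clock 21.1 s of 48 s):**
- **Blue dish:** in both cameras its outline matches the seated, inverted, closed dish. The top view agrees to about 1 mm. In the scene view the base sits about 1 px below the predicted outline.
- **Joined throughout:** the gripper opening held at 19–20 mm during the whole carry, so lid and base stayed together.
- **Green dish:** its position in the images moved by less than 0.2 px, so it was not disturbed.
- **Robot:** the arm is clear, with forces at noise level. The highest contact force I read was about 6 N.

**What went wrong along the way:** the first approach ran into joint limits about 17 mm short of the target, so the arm had to change posture in free space before the grasp. During the final withdrawal two wrist joints again sat at their limits, and the hand drifted about 20 mm sideways, clear of the dish.

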